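Clear the jammed jar from the vial chute and weigh it

TASK

An oversize sample jar has jammed at the gate of the vial chute: lift it out so that all the vials behind it roll down to the stop, and lay it in the wooden cradle and let go of it there. Then take it up again another way and stand it upright, cap up, fully down between the four pegs on the pan of the balance. Never drop the jar, keep all the vials in the chute, and leave the other things on the table where they are.

Things in the scene. Friction and masses are not known exactly. Their poses are not given: they have to be found in the camera images.
- chute: Fixed aluminium gravity chute. Origin: centre of its foot (210 x 90), on the table. The channel floor runs along the chute x and rises 14 deg towards +x; floor top 32 above the table at the low end (x = -105). Channel 66 wide, side walls only 8 above the floor (76 wide outside). A 20 high stop closes the low end, a 24 high one the top. Vials (24) roll under its gate, the jar (40) does not.
- gate (a point): Middle of the uphill lower edge of the fixed dark gate across the chute, 32 above the floor; axes as the chute. Edge of a tongue 50 wide in y, 16 high. 12 downhill of the edge a beam with two side posts, 88 wide over all, carries it; its top is 48 above the floor.
- jar: Jammed oversize jar: white plastic cylinder, grey screw cap, diameter 40, 60 long over all, rigid, 80 to 170 g. Origin: its centre; own +z along it to the cap end (cap is 15 long). At first it lies across the chute on the floor against the gate edge, which overhangs it by 4, cap to the chute +y; gate and vial 1 bar its round sides, its flat ends are free. Pushed 6 uphill (vials give way) it lifts out.
- vial1: Vial 1 of the queue (1 is next to the jar, then uphill): white plastic, grey cap, diameter 24, 60 long, about 30 g, lying across the chute, rolls freely. Origin: its centre, own z along its length.
- vial2: Vial 2 of the queue (1 is next to the jar, then uphill): white plastic, grey cap, diameter 24, 60 long, about 30 g, lying across the chute, rolls freely. Origin: its centre, own z along its length.
- vial3: Vial 3 of the queue (1 is next to the jar, then uphill): white plastic, grey cap, diameter 24, 60 long, about 30 g, lying across the chute, rolls freely. Origin: its centre, own z along its length.
- vial4: Vial 4 of the queue (1 is next to the jar, then uphill): white plastic, grey cap, diameter 24, 60 long, about 30 g, lying across the chute, rolls freely. Origin: its centre, own z along its length.
- slot1 (a point): Where the centre of vial 1 comes to lie when it rests against the low stop of the chute.
- slot4 (a point): Where the centre of vial 4 comes to lie when all four vials lie in a closed row at the low stop (72 uphill of slot1).
- cradle: Fixed wooden cradle: foot 90 (x) x 80 (y) x 10 high, with a stem 35 wide in x, 36 long in y, topped by a 90 deg V groove along the cradle y. The axis of a jar lying in it is 58 above the table; the jar overhangs the stem 12 at each end (either way round) and 2 at each side, so fingers can straddle jar and stem. Origin: centre of underside.
- cradle_axis (a point): Where the centre of the jar lies when it rests in the middle of the cradle; axes as the cradle (groove along y).
- balance: Fixed black pocket balance, 150 (x) x 112 (y) x 28 high, with a round steel pan (diameter 84, its top 36 above the table). Origin: under the body, 10 to +x of its middle.
- pan (a point): Centre of the top of the balance pan, 12 to +x of the balance's origin, 36 above the table. Four upright round-topped steel pegs (diameter 5, 10 high) stand around it on a circle of radius 25 at 45, 135, 225, 315 deg, leaving a place 45 across for the foot of the jar; seated, the jar's centre is 30 above this point.
- molar: Bystander: fossil mammoth molar, a ridged brown lump, 108 x 75 x 75 high; origin centre of underside.
- fragment: Bystander: small ridged fossil fragment, 44 x 38 x 28 high; origin centre of underside.
- tray: Bystander: shallow black open tray, 110 x 150 x 25 high; origin centre of underside.
- flask: Bystander: green drinking bottle, diameter 68, 230 high; origin centre of underside.
- mouse: Bystander: black computer mouse, 100 x 60 x 30 high; origin centre of underside.
- brush: Bystander: dusting brush lying on the table, 170 long; origin below its middle.
- loupe: Bystander: small black eye loupe standing on the table, diameter 38, 30 high; origin centre of underside.

How it is judged:
By the outcome, as a careful person would: the job done as asked, in the order asked, and still so for the second after the job is handed in, with the robot touching nothing.
It also fails if it takes over 69 s, if anything falls off the work surface, if the arm or the gripper's body presses on something with over 40 N, if the wrist force passes 120 N, or if a joint passes its speed limit or range.

ROBOT

A 6-joint arm with a two-finger parallel gripper is mounted at the origin on the work surface. World frame = base frame: x ahead of the robot, y to its left, z up, the work surface at z = 0. Lengths are in mm, angles in rad, forces in N, time in s.
With the tool pointing down it reaches from about 275 to 750 mm from the base axis. Payload 10.2 kg.
Tool frame: the origin (TCP) lies midway between the tips of the shut fingers; the grasp point (between the pads) lies 19 mm behind it; z points along the fingers, y is the direction in which the jaws open and shut (so a half turn about z gives the same grasp; the last joint's range is limited). The gripper opens to 85 mm and grips with 20 to 120 N. Pads are 22 mm wide; open, the fingers measure 114 mm over their backs; the gripper's body (76 mm by 85 mm) begins 54 mm behind the grasp point. The pads swing forward as they close: fully open they stand 13 mm farther back than shut.
Start: joints at [0.919, 0.313, 1.498, -0, 1.331, -0.223], TCP at [218.297, 477.47, 231.294] pointing down, gripper open.
Joint ranges: [-2.94, 2.94], [-0.97, 2.17], [0.19, 2.56], [-1.23, 4.37], [0.02, 3.11], [-2.88, 2.88]. Speed limits (rad/s): [2.39, 2.39, 3.01, 3.14, 3.14, 3.14].

INTERFACE

Orientations are given as a unit quaternion [w, x, y, z].
In Python, from rig import sense, capture, finish_job, search_frame, trace gives the robot as it stands.
- The arm moves only by the tool arm_command, never from a script. Its argument "steps" is one flat list of numbers, 5 for each row, row after row: the shift along the world's x, y, z in units of 50 mm (1.0 is 50 mm), then the turn about the world's z in units of 5 degrees (1.0 is 5 degrees), then the opening in per cent of the stroke, from 0 (shut) to 100 (fully open). In form: [dx, dy, dz, twist, fingers, dx, dy, dz, twist, fingers, ...]. A call has 1 to 5 rows; each row shifts and turns the commanded pose from where the row before left it; what a row does not reach is not made up. A row lasts 1/8 s, in which the tool goes at most 62.5 mm and 10.7 degrees, less where a joint would pass 70% of its speed; a pose out of reach is approached as far as the arm can. A call is refused whole if a number of a shift passes 1 or a number of a turn 1, either way. A call with a gripper value outside its range is refused whole. The fingers move at their own pace and stop on an object; "grip_force" is the grip in N (left out, the last holds). Time passes only in rows, so rows that do not move let the fingers close. It gives the time, the measured TCP pose, the force and the opening at its end, in the units of the state.
- sense(): the state, without advancing time (a new reading comes with each control period).
- capture(name): name is "side" or "top"; returns a dict with "frame" (480x640x3 uint8, blue, green, red), "fov_y" (degrees; the focal length in pixels is half the picture's height over the tangent of half this angle, whatever the lens; pixels are square), "cx", "cy" (the principal point, pixels), "extrinsics" (4x4, takes a point from world to camera coordinates). Camera axes: x right, y down, z forward; pixel columns grow to the right and rows downward; lengths in mm; the calibration is good to about 2 mm. A picture is of the moment at which its call begins. There is no depth.
- finish_job(): hands the job in, once; it reports no verdict.
Trained networks look in a picture, given as the dict that the camera call returned (one of the last four; its "shot" number tells which), for a name from the list of things; names that differ only in an ending like _2 or _b are one class to them, and where a whole thing is asked for, a point or a joint stands for the part that bears it (a point fixed in the world has none). Each returns a list of dicts, best first, with "score" (0 to 1); they miss things now and then, are a little off and sometimes report something else, mostly with a low value. They report only what shows in the picture. A call takes as long as a camera call.
- search_frame(picture, target): "point" ([x, y, z] in mm, in world coordinates, good to about 4 mm: the middle of the surface that is visible of it).
- trace(picture, target): "mask" (480x640 bool, what is visible of it).
The state is a dict: "time_s": time; "joints": joint angles; "dq": joint speeds; "tau": joint torques, N m; "eef_pos": TCP position; "ee_rot": TCP orientation; "force": force on the tool from outside, world axes, zero at the start; "wrist_torque": the same for the moment, N m; "grip_width": opening from 0.0 (shut) to 1.0 (fully open).
Only numpy, scipy, OpenCV 4.12 (cv2) and the standard library are available. Lean on these libraries where they do the work, as an engineer would, in place of code of your own. Each camera call takes 0.05 s, during which the arm holds its last target. There are 200 camera calls.

## Working session

There is one attempt and no reset: what is moved stays moved. The work goes in short steps, Python scripts to look and compute and a tool call to move; the robot and the scene stay as the last step left them, time stands still between calls to the robot, and variables do not carry over. Pictures are saved under pics/ and viewed, on a budget of 10 in all, crops included, one or two more only if the job needs it, and the job is handed in when it is done.

Besides the shell and the picture viewer there is one more tool, called as name(argument=value, ...), one argument or row to a line, values as JSON. arm_command: Moves the arm, as the interface text tells. Its arguments: {"type":"object","properties":{"steps":{"type":"array"},"grip_force":{"type":"number"}},"required":["steps"]}

```bash
mkdir -p pics; ls; python3 - <<'E'
from rig import *
import cv2,numpy as np
s=sense();print(s['time_s'],s['eef_pos'],s['ee_rot'],s['grip_width'],s['force'])
for n in('top','side'):
    p=capture(n);cv2.imwrite(f'pics/{n}0.png',p['frame']);print(n,p['fov_y'],p['cx'],p['cy'],np.round(p['extrinsics'],3).tolist())
    for t in('chute','gate','jar','vial1','cradle','balance','pan','molar','tray','flask'):
        r=search_frame(p,t);print(t,[(np.round(q['point']).tolist(),round(q['score'],2)) for q in r[:4]])
E
```

```text
pics
0.0 [218.12422629 477.25135443 230.72856697] [-2.72585053e-04  2.12761493e-01  9.77103951e-01 -5.85083478e-04] 1.000972435480198 [ 0.05825754  0.33684968 -0.24145126]
top 53.44854626822354 316.9772361267122 237.66519758439426 [[-0.004, -1.0, -0.007, 18.2], [-0.99, 0.005, -0.144, 603.585], [0.144, 0.006, -0.99, 1102.571], [0.0, 0.0, 0.0, 1.0]]
chute [([526.0, 14.0, 58.0], 0.68), ([526.0, -261.0, 9.0], 0.15)]
gate [([523.0, 16.0, 59.0], 0.85)]
jar [([532.0, 11.0, 90.0], 0.88), ([683.0, -353.0, 6.0], 0.29)]
vial1 [([593.0, 9.0, 88.0], 0.8), ([571.0, 12.0, 81.0], 0.65), ([661.0, 388.0, 31.0], 0.64), ([636.0, 13.0, 97.0], 0.49)]
cradle [([525.0, -260.0, 12.0], 0.66)]
balance [([526.0, -259.0, 11.0], 0.58), ([441.0, 292.0, 29.0], 0.57)]
pan [([437.0, 296.0, 27.0], 0.58)]
molar [([731.0, 202.0, 59.0], 0.95)]
tray [([682.0, -354.0, 5.0], 0.95)]
flask [([578.0, 488.0, 166.0], 0.64)]
side 50.33786430139395 318.74483716957184 231.83290820710258 [[-0.982, -0.19, 0.017, 598.194], [-0.136, 0.632, -0.763, 135.741], [0.134, -0.751, -0.646, 1299.554], [0.0, 0.0, 0.0, 1.0]]
chute [([567.0, 35.0, 38.0], 0.94), ([682.0, 393.0, 29.0], 0.66)]
gate [([565.0, 34.0, 36.0], 0.87), ([436.0, 310.0, 31.0], 0.48)]
jar [([536.0, 31.0, 87.0], 0.6)]
vial1 [([592.0, 15.0, 81.0], 0.72), ([639.0, 16.0, 100.0], 0.53), ([611.0, 11.0, 94.0], 0.47)]
cradle [([529.0, -252.0, 13.0], 0.68)]
balance [([437.0, 310.0, 29.0], 0.79)]
pan [([439.0, 307.0, 31.0], 0.73), ([523.0, -474.0, 21.0], 0.28)]
molar [([730.0, 224.0, 55.0], 0.93), ([567.0, 33.0, 33.0], 0.67)]
tray [([680.0, -358.0, 5.0], 0.69), ([440.0, 308.0, 29.0], 0.36), ([567.0, 33.0, 33.0], 0.29), ([591.0, 15.0, 81.0], 0.25)]
flask [([580.0, 530.0, 151.0], 0.9)]
```

View pics/top0.png

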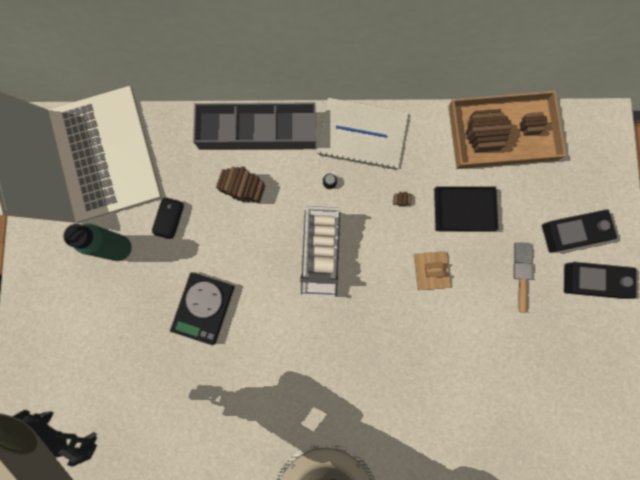

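View pics/side0.png

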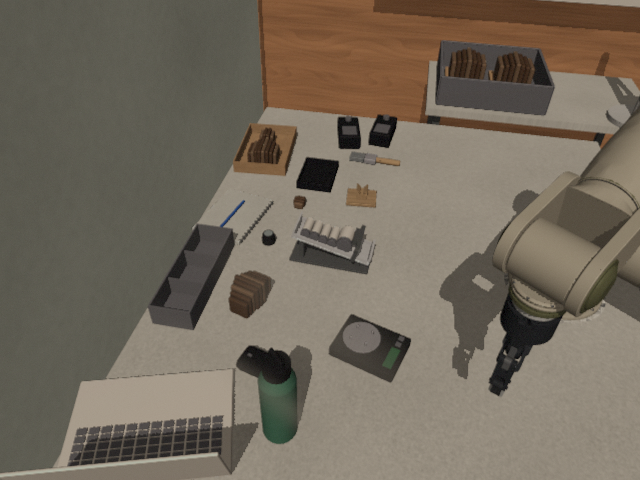

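The top view shows the chute at about (322,250) px with its low end towards the robot and the jar behind the gate. The cradle is at (434,270) and the balance at (203,308), with the pan at (204,299). The side view agrees. Next I'll enlarge the parts that matter.

```bash
cat > h.py <<'E'
import cv2,numpy as np
from rig import *
def cam(p):
    f=240/np.tan(np.radians(p['fov_y'])/2);return f,p['cx'],p['cy'],np.array(p['extrinsics'])
def proj(p,P):
    f,cx,cy,E=cam(p);c=(np.atleast_2d(P)@E[:3,:3].T)+E[:3,3];return np.c_[f*c[:,0]/c[:,2]+cx,f*c[:,1]/c[:,2]+cy]
def back(p,u,v,z):
    f,cx,cy,E=cam(p);R=E[:3,:3];o=-R.T@E[:3,3];d=R.T@np.array([(u-cx)/f,(v-cy)/f,1]);return o+d*(z-o[2])/d[2]
def mont(crops,name,k=5):
    ims=[cv2.resize(f[y0:y1,x0:x1],None,fx=k,fy=k,interpolation=cv2.INTER_CUBIC) for f,x0,x1,y0,y1 in crops]
    H=max(i.shape[0] for i in ims);ims=[cv2.copyMakeBorder(i,0,H-i.shape[0],0,4,cv2.BORDER_CONSTANT) for i in ims]
    o=np.hstack(ims);print(o.shape);cv2.imwrite(name,o)
E
python3 - <<'E'
from h import *
t=cv2.imread('pics/top0.png');s=cv2.imread('pics/side0.png')
mont([(t,296,346,200,300),(t,410,456,245,295),(t,166,240,268,348)],'pics/m1.png',4)
p=capture('top');q=capture('side')
for n in('cradle','balance','chute','jar'):
    for c in(p,q):
        r=trace(c,n)
        for x in r[:1]:
            m=x['mask'].astype(np.uint8);k=max(cv2.findContours(m,0,2)[0],key=cv2.contourArea);print(n,round(x['score'],2),m.sum(),cv2.minAreaRect(k))
E
```

```text
(400, 692, 3)
cradle 0.81 1198 ((431.1311950683594, 270.05743408203125), (37.35762023925781, 32.98976135253906), 83.8844985961914)
cradle 0.97 578 ((360.0, 195.0), (22.0, 30.0), 90.0)
balance 0.79 2983 ((201.55001831054688, 308.3500061035156), (47.43416213989258, 63.56177520751953), 18.434947967529297)
balance 0.66 3197 ((368.5160217285156, 346.11737060546875), (71.89793395996094, 47.495880126953125), 24.702430725097656)
chute 0.9 1831 ((319.00762939453125, 251.05099487304688), (39.06218338012695, 90.05484771728516), 0.9710219502449036)
chute 0.61 2390 ((331.46533203125, 243.6534423828125), (82.75517272949219, 50.722938537597656), 12.72435474395752)
jar 0.6 409 ((319.5, 264.0), (16.0, 25.0), 90.0)
jar 0.74 349 ((345.1470642089844, 237.41177368164062), (15.522278785705566, 24.981168746948242), 14.03624439239502)
```

View pics/m1.png

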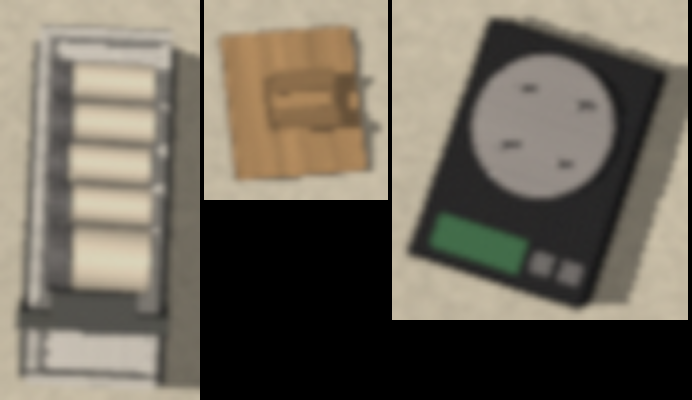

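```bash
cat > fit.py <<'E'
from h import *
from scipy.optimize import least_squares
p=capture('top');q=capture('side')
C1=lambda x,y:(296+x/4,200+y/4);C2=lambda x,y:(410+(x-204)/4,245+y/4);C3=lambda x,y:(166+(x-392)/4,268+y/4)
def W(pose,L):
    c,s=np.cos(pose[2]),np.sin(pose[2]);L=np.atleast_2d(L).astype(float);return np.c_[pose[0]+c*L[:,0]-s*L[:,1],pose[1]+s*L[:,0]+c*L[:,1],L[:,2]]
def fit(L,px,g):
    r=least_squares(lambda v:(proj(p,W(v,L))-np.array(px)).ravel(),g,x_scale=[10,10,.1]);return r.x,np.abs(r.fun).max()
Z=lambda x:32+(x+105)*np.tan(np.radians(14))
bal,e=fit([[65,56,28],[65,-56,28],[-85,-56,28],[-85,56,28]],[C3(488,18),C3(665,72),C3(583,305),C3(410,252)],[430,300,0]);print('bal',bal,np.degrees(bal[2]),e)
print('pan',W(bal,[12,0,36]),'pan px',back(p,*C3(543,126),36))
cr,e=fit([[45,40,10],[45,-40,10],[-45,-40,10],[-45,40,10]],[C2(222,37),C2(352,28),C2(370,170),C2(236,180)],[525,-257,0]);print('cradle',cr,np.degrees(cr[2]),e)
ch,e=fit([[105,38,Z(105)+24],[105,-38,Z(105)+24]],[C1(45,28),C1(175,38)],[530,10,0]);print('chute',ch,np.degrees(ch[2]),e)
# jar: silhouette centre in both views -> triangulate
def tri(a,b):
    r=least_squares(lambda P:np.r_[proj(p,P)[0]-a,proj(q,P)[0]-b],[530,10,80]);return r.x,np.abs(r.fun).max()
print('jar',tri((C1(113,260)),(344.5,237.4)))
np.savez('pose.npz',bal=bal,cr=cr,ch=ch)
def draw(im,c,pose,Ls,k):
    for L in Ls:cv2.polylines(im,[np.int32(proj(c,W(pose,L))*k*16)],False,(0,0,255),1,cv2.LINE_AA,4)
k=5;T=cv2.resize(p['frame'],None,fx=k,fy=k,interpolation=2);S=cv2.resize(q['frame'],None,fx=k,fy=k,interpolation=2)
ring=lambda r,z,x0=0:[[x0+r*np.cos(a),r*np.sin(a),z] for a in np.linspace(0,6.283,40)]
rect=lambda x0,x1,y,z0,z1:[[x0,-y,z0],[x1,-y,z1],[x1,y,z1],[x0,y,z0],[x0,-y,z0]]
for im,c in((T,p),(S,q)):
    draw(im,c,bal,[rect(-85,65,56,28,28),ring(42,36,12)],k)
    draw(im,c,cr,[rect(-45,45,40,10,10),rect(-17.5,17.5,18,58-10.8,58-10.8)],k)
    draw(im,c,ch,[rect(-105,105,38,Z(-105)+8,Z(105)+8),rect(105,105,38,Z(105),Z(105)+24),rect(-105,-105,38,32,52),rect(-105,105,45,0,0)],k)
def crop(im,x0,x1,y0,y1):return im[y0*k:y1*k,x0*k:x1*k]
a=np.vstack([crop(T,296,346,200,300),]);b=np.vstack([crop(T,408,460,245,297),np.zeros((48*k,52*k,3),np.uint8)])
d=np.vstack([crop(S,292,382,214,276),np.zeros((8*k,90*k,3),np.uint8),crop(S,340,385,178,208).repeat(1,0) if 0 else np.hstack([crop(S,340,385,178,208),np.zeros((30*k,45*k,3),np.uint8)])])
o=np.hstack([a,b,d]);o=cv2.resize(o,None,fx=800/o.shape[1],fy=800/o.shape[1]);print(o.shape);cv2.imwrite('pics/m2.png',o)
E
python3 fit.py
```

```text
bal [ 4.46581445e+02  2.87860261e+02 -3.01388929e-01] -17.268313651502485 1.5702616907905167
pan [[458.04054591 284.29809963  36.        ]] pan px [457.34410338 285.71161965  36.        ]
cradle [ 5.25191178e+02 -2.67113693e+02  6.99916674e-02] 4.010227140728447 0.6031293217611449
chute [ 5.57556653e+02  8.84308373e+00 -8.34959075e-02] -4.783963106955568 0.3126814929158286
jar (array([538.87005428,  -1.22156468,  61.30247454]), np.float64(1.2507688907587635))
(417, 800, 3)
```

View pics/m2.png

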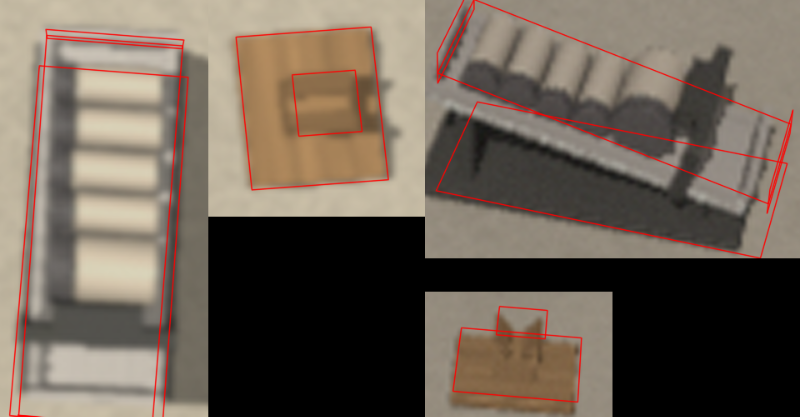

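```bash
python3 - <<'E'
exec(open('fit.py').read().split("ch,e=fit")[0])
k=800/192
A=lambda x,y:(296+x/k,200+y/k);B=lambda x,y:(292+(x-425)/k,214+y/k)
def res(v,full=False):
    l=v[3]
    Lt=[[l,38,Z(105)+24],[l,-38,Z(105)+24],[-l,38,52],[-l,-38,52]]
    Ls=[[-l,38,30],[-l,-38,52]]
    return np.r_[(proj(p,W(v,Lt))-[A(47,30),A(184,40),A(24,390),A(170,400)]).ravel(),(proj(q,W(v,Ls))-[B(745,212),B(775,122)]).ravel()]
r=least_squares(res,[550,5,0,105],x_scale=[10,10,.1,5]);print(r.x,np.degrees(r.x[2]));print(np.round(r.fun.reshape(-1,2),1).tolist())
ch=r.x[:3]
# jar centre on chute floor: jar visible centre line in top & both ends
T=cv2.resize(p['frame'][195:305,285:355],None,fx=5,fy=5,interpolation=2);S=cv2.resize(q['frame'][205:280,285:385],None,fx=4.3,fy=4.3,interpolation=2)
c14,s14=np.cos(np.radians(14)),np.sin(np.radians(14))
def cyl(x,h,r):  # centre at horizontal chute x on floor
    cx,cz=x-r*s14,Z(x)+r*c14
    out=[]
    for y in(-30,30): out.append([[cx+r*np.cos(a),y,cz+r*np.sin(a)] for a in np.linspace(0,6.283,30)])
    return out
def draw(im,c,Ls,o,k,col):
    for L in Ls:cv2.polylines(im,[np.int32((proj(c,W(ch,L))-o)*k*16)],False,col,1,cv2.LINE_AA,4)
l=r.x[3]
rect=lambda x0,x1,y,z0,z1:[[x0,-y,z0],[x1,-y,z1],[x1,y,z1],[x0,y,z0],[x0,-y,z0]]
xj=float(__import__('os').environ.get('XJ',-20))
for im,c,o,kk in((T,p,(285,195),5),(S,q,(285,205),4.3)):
    draw(im,c,[rect(-l,l,38,Z(-105)+8,Z(105)+8),rect(l,l,38,Z(105),Z(105)+24),rect(-l,-l,38,32,52),rect(-105,105,45,0,0)],o,kk,(0,0,255))
    draw(im,c,cyl(xj,0,20),o,kk,(255,0,0))
h=max(T.shape[0],S.shape[0]);P=lambda i:cv2.copyMakeBorder(i,0,h-i.shape[0],0,4,0)
o=np.hstack([P(T),P(S)]);print(o.shape);cv2.imwrite('pics/m3.png',o);np.savez('pose.npz',bal=bal,cr=cr,ch=ch)
print('xj world',W(ch,[[xj-20*s14,0,Z(xj)+20*c14]]))
E
```

```text
bal [ 4.46581445e+02  2.87860261e+02 -3.01388929e-01] -17.268313651502485 1.5702616907905167
pan [[458.04054591 284.29809963  36.        ]] pan px [457.34410338 285.71161965  36.        ]
cradle [ 5.25191178e+02 -2.67113693e+02  6.99916674e-02] 4.010227140728447 0.6031293217611449
[ 5.63849376e+02  6.89812492e+00 -7.74620547e-02  9.82581170e+01] -4.4382488074200594
[[-0.0, 0.0], [0.3, -0.0], [-0.2, 0.5], [-3.0, 0.5], [0.3, -0.8], [-0.7, -4.4]]
(550, 788, 3)
xj world [[539.08542077   8.82023777  72.59879477]]
```

View pics/m3.png

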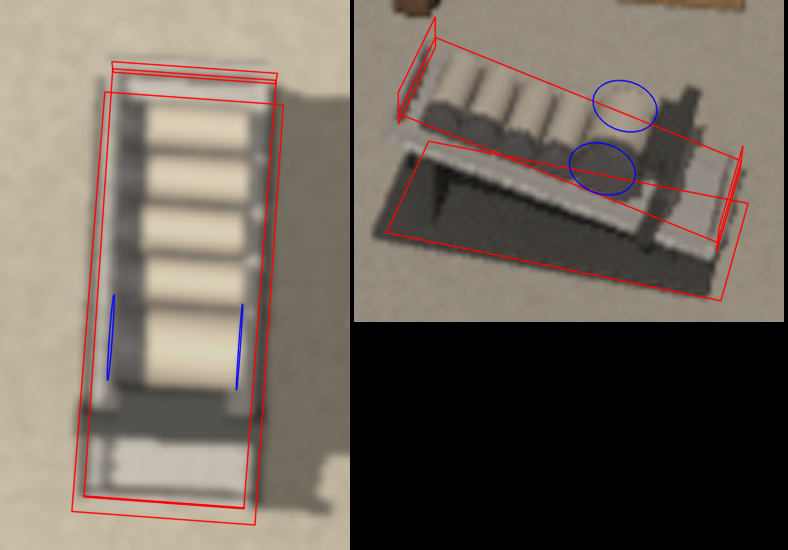

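In m3 the jar's silhouette is centred at about (178,348). In the side crop its cap end is the dark disc at about (611,167). That puts the jar at about (536, 8, 72) and the chute yaw at about -3°. I'll move above it now.

arm_command(
  steps=[0.64, -0.94, 0, 0.43, 100, 0.64, -0.94, 0, 0.43, 100, 0.64, -0.94, 0, 0.43, 100, 0.64, -0.94, 0, 0.43, 100, 0.64, -0.94, 0, 0.43, 100],
  grip_force=40,
)

```text
time_s: 2.42
eef_pos: [379.1, 240.8, 231.5]
ee_rot: [0.0, 0.12, 0.993, 0.0]
force: [0.0, -0.8, 0.6]
grip_width: 1.002
```

arm_command(
  steps=[0.64, -0.94, 0, 0.43, 100, 0.64, -0.94, 0, 0.43, 100, 0.64, -0.94, 0, 0.43, 100, 0.64, -0.94, 0, 0.43, 100, 0.6, -0.92, 0, 0.43, 100],
)

```text
time_s: 3.05
eef_pos: [537.2, 6.7, 231.4]
ee_rot: [0.0, 0.026, 1.0, 0.0]
force: [0.3, 0.0, 0.7]
grip_width: 1.003
```

arm_command(
  steps=[0, 0, -0.8, 0, 100, 0, 0, -0.8, 0, 100, 0, 0, 0, 0, 100],
)

```text
time_s: 3.42
eef_pos: [535.0, 8.6, 149.3]
ee_rot: [-0.003, 0.027, 1.0, 0.0]
force: [0.2, 0.3, 0.6]
grip_width: 0.997
```

```bash
python3 - <<'E'
from h import *
p=capture('top');q=capture('side')
mont([(p['frame'],280,360,205,305),(q['frame'],285,385,180,280)],'pics/m4.png',4.4)
# projected grasp point now and target jar axis end points
print(proj(p,[[536,8,149],[536,8,72],[537.5,38,72]]),proj(q,[[536,8,149],[536,8,72],[537.5,38,72]]))
E
```

```text
(440, 800, 3)
[[320.29177552 261.58225586]
 [320.29047205 264.69361463]
 [307.3894784  264.10600835]] [[348.15612528 213.49582345]
 [346.52819143 236.94399425]
 [344.18584104 244.42173229]]
```

View pics/m4.png

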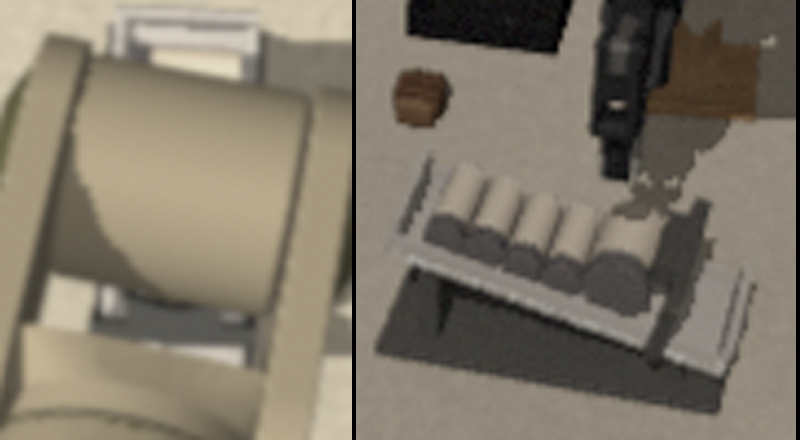

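The cap face is at side px (344.3,243.6) and I predicted (344.2,244.4), so the alignment is good. Descending and gripping.

arm_command(
  steps=[0.02, 0, -0.6, 0, 100, 0, 0, -0.6, 0, 100, 0, 0, -0.5, 0, 100, 0, 0, 0, 0, 100],
  grip_force=40,
)

```text
time_s: 4.03
eef_pos: [537.5, 8.6, 66.8]
ee_rot: [-0.0, 0.027, 1.0, 0.0]
force: [1.1, -0.6, 0.6]
grip_width: 1.003
```

arm_command(
  steps=[0, 0, 0, 0, 50, 0, 0, 0, 0, 50, 0, 0, 0, 0, 50, 0, 0, 0, 0, 50, 0, 0, 0, 0, 50],
)

```text
time_s: 4.65
eef_pos: [538.4, 8.3, 68.5]
ee_rot: [0.002, 0.027, 1.0, -0.0]
force: [-2.6, 0.3, 7.0]
grip_width: 0.696
```

arm_command(
  steps=[0.1, 0, 0.03, 0, 50, 0.1, 0, 0.04, 0, 50, 0, 0, 0, 0, 50],
)

```text
time_s: 5.03
eef_pos: [548.2, 8.4, 71.0]
ee_rot: [0.001, 0.027, 1.0, -0.0]
force: [-0.7, 0.1, 4.9]
grip_width: 0.694
```

arm_command(
  steps=[0, 0, 0.2, 0, 50, 0, 0, 0.4, 0, 50, 0, 0, 0.8, 0, 50, 0, 0, 0.8, 0, 50, 0, 0, 0, 0, 50],
)

```text
time_s: 5.65
eef_pos: [548.5, 8.3, 183.3]
ee_rot: [0.003, 0.027, 1.0, -0.001]
force: [0.0, 0.3, -2.2]
grip_width: 0.687
```

```bash
python3 - <<'E'
from h import *
q=capture('side');p=capture('top');s=sense();print(s['eef_pos'],s['grip_width'],s['force'])
mont([(q['frame'],285,385,170,280),(p['frame'],290,350,200,300)],'pics/m5.png',4.4)
for n in('jar','vial1'):print(n,[(np.round(x['point']).tolist(),round(x['score'],2)) for x in search_frame(q,n)[:5]])
E
```

```text
[546.99042673   8.51597201 179.68650537] 0.6884268641572451 [-0.35866026  0.97166234 -1.75720417]
(484, 712, 3)
jar [([540.0, 38.0, 192.0], 0.5)]
vial1 [([481.0, 22.0, 58.0], 0.65), ([531.0, 26.0, 70.0], 0.56), ([554.0, 18.0, 77.0], 0.51), ([750.0, -5.0, 26.0], 0.19)]
```

View pics/m5.png

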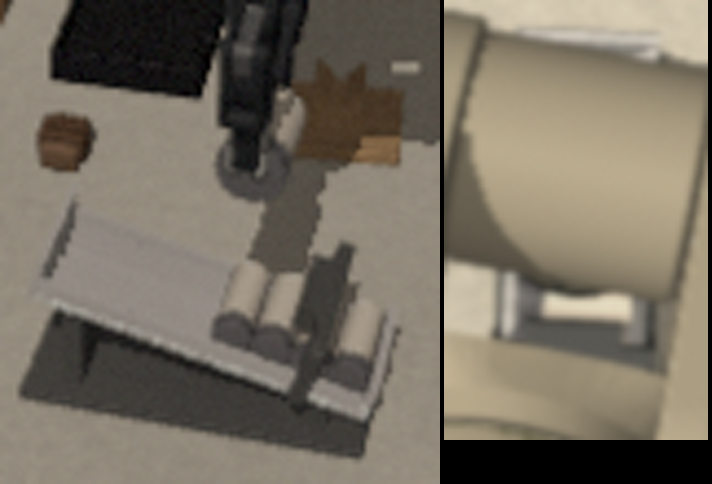

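The side crop shows the jar in the gripper, with its cap face at about (252,170), and the vials rolled down: one at the stop, one under the gate and two behind it. Computing the transfer to the cradle.

```bash
python3 - <<'E'
from h import *
from scipy.optimize import least_squares
q=capture('side');s=sense();print(s['eef_pos'],s['time_s'])
y=s['eef_pos'][1]+30
r=least_squares(lambda v:proj(q,[[v[0],y,v[1]]])[0]-[285+252/4.4,170+170/4.4],[545,185]);print(r.x)
m=trace(q,'jar')
for x in m[:1]:
    print(x['score'],x['mask'].sum(),np.argwhere(x['mask']).min(0),np.argwhere(x['mask']).max(0))
E
```

```text
[546.74519199   8.56576918 178.69736136] 5.9
[547.73736738 185.3799431 ]
0.57 151 [193 336] [216 353]
```

arm_command(
  steps=[-0.08, -0.92, 0, 0.28, 50, -0.08, -0.92, 0, 0.28, 50, -0.08, -0.92, 0, 0.28, 50, -0.08, -0.92, 0, 0.28, 50, -0.08, -0.92, 0, 0.28, 50],
)

```text
time_s: 6.58
eef_pos: [526.8, -222.9, 179.1]
ee_rot: [-0.0, -0.035, 0.999, 0.0]
force: [-0.0, 0.7, -1.6]
grip_width: 0.693
```

arm_command(
  steps=[0, -0.91, 0, 0, 50, 0, 0, -0.8, 0, 50, 0, 0, -0.6, 0, 50, 0, 0, 0, 0, 50],
)

```text
time_s: 7.08
eef_pos: [526.1, -266.3, 107.3]
ee_rot: [-0.002, -0.034, 0.999, 0.002]
force: [1.1, -0.2, -1.0]
grip_width: 0.688
```

```bash
python3 - <<'E'
from h import *
q=capture('side');p=capture('top');s=sense();print(s['eef_pos'],s['ee_rot'],s['grip_width'],s['force'])
mont([(q['frame'],320,400,140,220),(p['frame'],400,470,225,305)],'pics/m6.png',5)
print(proj(q,[s['eef_pos']]),proj(q,[[525,-267,58],[525,-267,10]]))
E
```

```text
[ 527.65023689 -267.20009374  110.59020365] [ 2.83584705e-04 -3.43845657e-02  9.99408603e-01 -2.55056812e-04] 0.6920672733828113 [ 0.81911537 -0.0452622  -0.10649093]
(400, 758, 3)
[[363.97293858 167.44173034]] [[363.53497521 182.38004639]
 [362.37431596 195.32206907]]
```

View pics/m6.png

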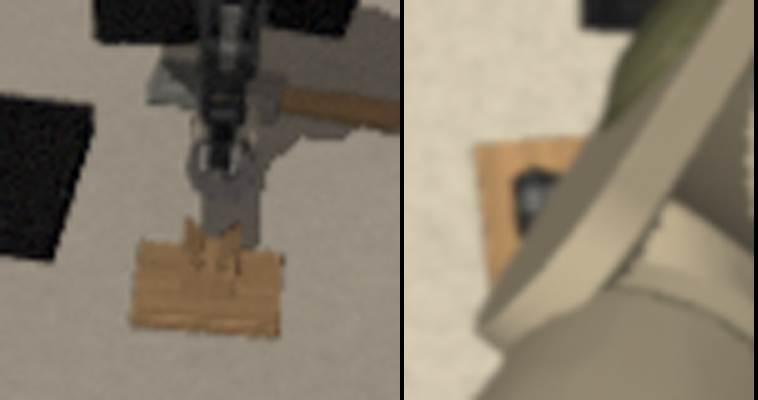

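The side crop shows the cap centred at (222,172) over the V notch at (213,250). I'll shift about 1.5 mm to +x and lower.

arm_command(
  steps=[0.03, 0, -0.5, 0, 50, 0, 0, -0.4, 0, 50, 0, 0, -0.06, 0, 50, 0, 0, 0, 0, 50],
)

```text
time_s: 7.68
eef_pos: [529.4, -267.4, 63.2]
ee_rot: [0.001, -0.034, 0.999, -0.001]
force: [0.4, 0.3, -1.5]
grip_width: 0.689
```

arm_command(
  steps=[0, 0, -0.06, 0, 50, 0, 0, 0, 0, 50],
)

```text
time_s: 7.92
eef_pos: [528.9, -267.1, 59.2]
ee_rot: [0.0, -0.034, 0.999, -0.0]
force: [0.6, 0.6, -1.1]
grip_width: 0.691
```

arm_command(
  steps=[0, 0, -0.04, 0, 50, 0, 0, -0.02, 0, 50, 0, 0, 0, 0, 50],
)

```text
time_s: 8.3
eef_pos: [528.9, -267.2, 56.9]
ee_rot: [0.0, -0.034, 0.999, -0.0]
force: [-2.7, 1.6, 7.8]
grip_width: 0.692
```

arm_command(
  steps=[0, 0, -0.03, 0, 50, 0, 0, 0, 0, 50],
)

```text
time_s: 8.55
eef_pos: [529.0, -267.2, 56.8]
ee_rot: [0.0, -0.035, 0.999, -0.0]
force: [-8.0, 4.8, 20.3]
grip_width: 0.692
```

arm_command(
  steps=[0, 0, -0.03, 0, 50, 0, 0, 0, 0, 50],
)

```text
time_s: 8.8
eef_pos: [529.0, -267.3, 56.7]
ee_rot: [0.0, -0.035, 0.999, -0.001]
force: [-13.6, 6.9, 32.3]
grip_width: 0.692
```

arm_command(
  steps=[-0.02, 0, 0.06, 0, 50, 0, 0, 0, 0, 50, 0, 0, 0, 0, 80, 0, 0, 0, 0, 100, 0, 0, 0, 0, 100],
)

```text
time_s: 9.43
eef_pos: [527.6, -267.0, 55.5]
ee_rot: [-0.0, -0.034, 0.999, 0.0]
force: [-1.3, -0.0, 0.2]
grip_width: 1.001
```

arm_command(
  steps=[0, 0, 0, 0, 100, 0, 0, 0.3, 0, 100, 0, 0, 0.6, 0, 100, 0, 0, 0.6, 0, 100, 0, 0, 0, 0, 100],
)

```text
time_s: 10.05
eef_pos: [528.8, -267.8, 134.1]
ee_rot: [0.002, -0.034, 0.999, -0.002]
force: [0.6, -0.7, -0.6]
grip_width: 1.0
```

```bash
python3 - <<'E'
from h import *
from scipy.optimize import least_squares
q=capture('side');s=sense();print(s['time_s'],s['eef_pos'],s['grip_width'],s['force'])
mont([(q['frame'],320,400,150,215),(q['frame'],290,380,190,270)],'pics/m7.png',4.6)
print(proj(q,[[526,-237,58],[526,-297,58],[526,-237,78],[526,-297,78]]))
E
```

```text
10.1 [ 528.14664252 -267.2885722   132.2478859 ] 0.9996700703481005 [-0.13845889  0.65422222  0.02160256]
(368, 790, 3)
[[361.9442308  188.01125017]
 [364.42726478 176.83153595]
 [362.43553732 182.42843221]
 [364.92501178 171.31823479]]
```

View pics/m7.png

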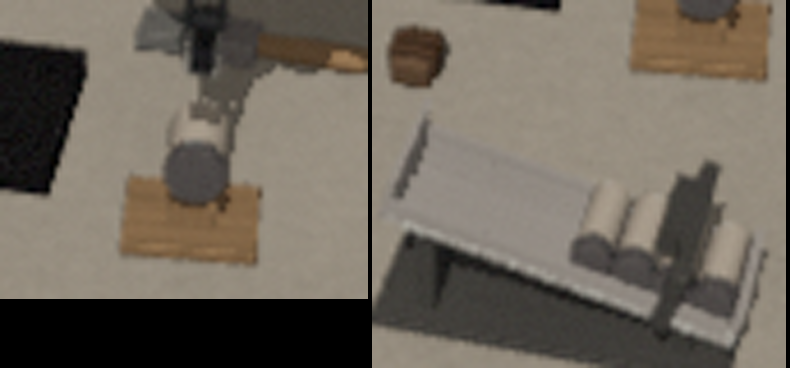

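Jar lies in the cradle with its cap centre at (195,172), which puts it at about x=527, y=-267. All the vials are still in the chute. Only the turn about vertical can be commanded, so the jar must be swung upright inside the fingers. My plan is to grip it across the diameter, lightly, just capward of the middle. Then I'll press the cap side on the top edge of the chute's uphill stop. First I'll locate that edge.

```bash
python3 - <<'E'
from h import *
from scipy.optimize import least_squares
q=capture('side');p=capture('top')
def tri(a,b):
    r=least_squares(lambda P:np.r_[proj(p,P)[0]-a,proj(q,P)[0]-b],[660,10,100]);return np.round(r.x,1),np.round(r.fun,1)
print('near',tri((307.3,207.2),(292.8,235.2)));print('far',tri((340.2,209.6),(302,215)))
print('expected side px for z=108 far/near',proj(q,[[661,-38,108],[665,38,108]]),proj(p,[[661,-38,108],[665,38,108]]))
mont([(q['frame'],270,330,195,260),(p['frame'],295,355,175,230),],'pics/m8.png',6)
for n in('loupe','fragment'):print(n,[(np.round(x['point']).tolist(),round(x['score'],2)) for x in search_frame(p,n)[:2]])
E
```

```text
near (array([671.1,  37.9,  78.7]), array([-0., -0.,  0.,  0.]))
far (array([663.6, -39. ,  86.4]), array([-0. , -0.1,  0.1,  0. ]))
expected side px for z=108 far/near [[302.9552367  208.96765127]
 [295.00362735 226.76484928]] [[340.14201939 208.70589518]
 [306.92160175 207.16030019]]
(390, 728, 3)
loupe [([752.0, -12.0, 35.0], 0.72)]
fragment [([551.0, 15.0, 77.0], 0.25)]
```

View pics/m8.png

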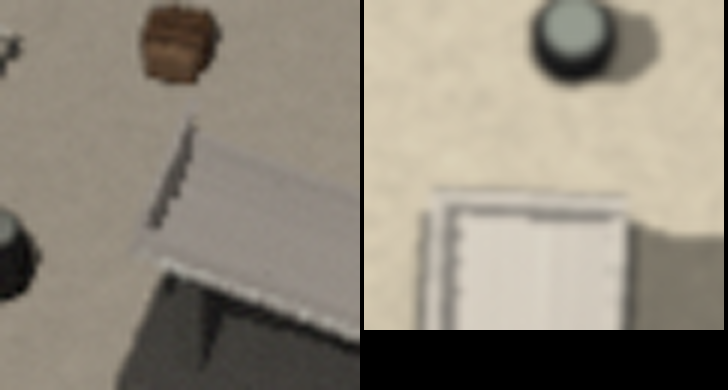

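arm_command(
  steps=[-0.02, 0.1, 0, -1, 100, 0, 0, 0, -1, 100, 0, 0, 0, -1, 100, 0, 0, 0, -1, 100, 0, 0, 0, -1, 100],
)

```text
time_s: 10.92
eef_pos: [526.6, -261.9, 130.1]
ee_rot: [-0.001, 0.184, 0.983, 0.0]
force: [-0.4, 0.2, -0.3]
grip_width: 1.003
```

arm_command(
  steps=[0, 0, 0, -1, 100, 0, 0, 0, -1, 100, 0, 0, 0, -1, 100, 0, 0, 0, -1, 100, 0, 0, 0, -1, 100],
)

```text
time_s: 11.55
eef_pos: [526.5, -261.9, 130.1]
ee_rot: [-0.001, 0.393, 0.92, 0.0]
force: [-0.5, 1.0, -0.3]
grip_width: 0.998
```

arm_command(
  steps=[0, 0, 0, -1, 100, 0, 0, 0, -1, 100, 0, 0, 0, -1, 100, 0, 0, 0, -1, 100, 0, 0, 0, -1, 100],
)

```text
time_s: 12.18
eef_pos: [526.5, -261.9, 130.1]
ee_rot: [-0.001, 0.582, 0.813, 0.0]
force: [0.2, -0.1, 0.4]
grip_width: 1.0
```

arm_command(
  steps=[0, 0, 0, -1, 100, 0, 0, 0, -1, 100, 0, 0, 0, -1, 100, 0, 0, 0, 0, 100],
)

```text
time_s: 12.68
eef_pos: [526.6, -261.9, 130.2]
ee_rot: [-0.001, 0.682, 0.731, -0.0]
force: [-0.1, 0.8, 0.2]
grip_width: 1.001
```

The stop's shaded inner face runs from (193,113) to (150,228) in the side crop, which puts its top edge at roughly z 85–100 and x≈665; I'll confirm that by contact. Regripping the jar across its diameter.

arm_command(
  steps=[0, 0, -0.6, 0, 100, 0, 0, -0.7, 0, 100, 0, 0, -0.5, 0, 100, 0, 0, -0.04, 0, 100, 0, 0, 0, 0, 100],
  grip_force=25,
)

```text
time_s: 13.3
eef_pos: [527.2, -262.3, 39.6]
ee_rot: [0.001, 0.682, 0.731, 0.0]
force: [0.3, 0.1, 0.2]
grip_width: 1.002
```

arm_command(
  steps=[0, 0, 0, 0, 30, 0, 0, 0, 0, 30, 0, 0, 0, 0, 30, 0, 0, 0, 0, 30, 0, 0, 0, 0, 30],
)

```text
time_s: 13.92
eef_pos: [526.7, -262.1, 39.4]
ee_rot: [0.0, 0.682, 0.731, -0.0]
force: [-3.6, 1.4, 5.8]
grip_width: 0.46
```

arm_command(
  steps=[0, 0, 0, 0, 30, 0, 0, 0, 0, 30, 0, 0, 0.2, 0, 30, 0, 0, 0.4, 0, 30, 0, 0, 0, 0, 30],
)

```text
time_s: 14.55
eef_pos: [527.5, -262.5, 70.3]
ee_rot: [0.002, 0.682, 0.731, 0.0]
force: [-0.5, 0.3, -1.4]
grip_width: 0.459
```

```bash
python3 - <<'E'
from h import *
q=capture('side');s=sense();print(s['time_s'],s['eef_pos'],s['grip_width'],s['force'],s['wrist_torque'])
mont([(q['frame'],320,400,130,215)],'pics/m9.png',5)
E
```

```text
14.6 [ 527.00820563 -262.12926053   69.14809298] 0.45775576124822537 [-0.93247833 -0.05936996 -2.45735786] [-0.0010787   0.02709869 -0.01330051]
(425, 404, 3)
```

View pics/m9.png

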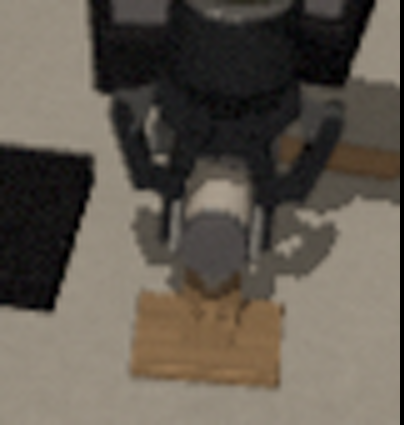

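The jar is held level across its diameter, cap facing the side camera. Carrying it to above the uphill stop and turning it so the cap points to -x.

arm_command(
  steps=[0, 0, 0.5, 0, 30, 0, 0, 0.8, 0, 30, 0, 0, 0.7, 0, 30, 0.185, 0.306, 0, 0.96, 30, 0.185, 0.306, 0, 0.96, 30],
)

```text
time_s: 15.22
eef_pos: [545.3, -231.0, 168.2]
ee_rot: [-0.0, 0.618, 0.786, 0.0]
force: [0.1, 0.3, -1.8]
grip_width: 0.458
```

arm_command(
  steps=[0.185, 0.306, 0, 0.96, 30, 0.185, 0.306, 0, 0.96, 30, 0.185, 0.306, 0, 0.96, 30, 0.185, 0.306, 0, 0.96, 30, 0.185, 0.306, 0, 0.96, 30],
)

```text
time_s: 15.85
eef_pos: [591.5, -154.2, 167.7]
ee_rot: [-0.001, 0.441, 0.898, 0.0]
force: [0.3, -0.0, -1.7]
grip_width: 0.458
```

arm_command(
  steps=[0.185, 0.306, 0, 0.96, 30, 0.185, 0.306, 0, 0.96, 30, 0.185, 0.306, 0, 0.96, 30, 0.185, 0.306, 0, 0.96, 30, 0.185, 0.306, 0, 0.96, 30],
)

```text
time_s: 16.48
eef_pos: [637.8, -77.8, 167.6]
ee_rot: [-0.001, 0.245, 0.97, 0.0]
force: [-0.0, -0.1, -1.6]
grip_width: 0.461
```

arm_command(
  steps=[0.185, 0.306, 0, 0.96, 30, 0.185, 0.306, 0, 0.96, 30, 0.185, 0.306, 0, 0.96, 30, 0.185, 0.306, 0, 0.96, 30, 0.185, 0.306, 0, 0.96, 30],
)

```text
time_s: 17.1
eef_pos: [684.0, -1.4, 167.5]
ee_rot: [-0.001, 0.038, 0.999, 0.0]
force: [0.4, -0.2, -1.2]
grip_width: 0.463
```

```bash
python3 - <<'E'
from h import *
q=capture('side');s=sense();print(s['time_s'],s['eef_pos'],s['ee_rot'],s['grip_width'],s['force'],s['wrist_torque'])
for n in('jar',):
    r=trace(q,n)
    for x in r[:2]:
        m=x['mask'].astype(np.uint8);k=max(cv2.findContours(m,0,2)[0],key=cv2.contourArea);print(n,round(x['score'],2),m.sum(),cv2.minAreaRect(k))
c=s['eef_pos']
print(proj(q,[[c[0]-25,c[1],c[2]+19],[c[0]+35,c[1],c[2]+19],[c[0],c[1],c[2]+19]]))
E
```

```text
17.15 [6.84657897e+02 6.06400464e-01 1.67325151e+02] [-6.73553360e-04  3.52060920e-02  9.99379685e-01  5.68613555e-04] 0.4564531377855304 [ 1.08129055  1.30241442 -2.16610364] [ 0.1427644  -0.06947461  0.09575625]
jar 0.57 188 ((296.0, 192.5), (15.0, 8.0), 90.0)
jar 0.56 2789 ((331.9230651855469, 243.3845977783203), (81.97653198242188, 49.81349563598633), 11.309932708740234)
[[300.08971121 193.34278475]
 [276.61024602 190.3264702 ]
 [290.27056308 192.08135741]]
```

arm_command(
  steps=[0, 0, -0.5, 0, 30, 0, 0, -0.48, 0, 30, 0, 0, 0, 0, 30],
  grip_force=20,
)

```text
time_s: 17.58
eef_pos: [682.7, -2.4, 117.4]
ee_rot: [-0.002, 0.04, 0.999, 0.0]
force: [-0.1, -0.8, -0.9]
grip_width: 0.463
```

arm_command(
  steps=[0, 0, -0.06, 0, 30, 0, 0, -0.06, 0, 30, 0, 0, 0, 0, 30],
)

```text
time_s: 17.95
eef_pos: [684.1, -2.0, 114.0]
ee_rot: [0.0, 0.039, 0.999, -0.0]
force: [0.0, 0.2, -0.8]
grip_width: 0.456
```

arm_command(
  steps=[0, 0, -0.06, 0, 30, 0, 0, -0.06, 0, 30, 0, 0, 0, 0, 30],
)

```text
time_s: 18.32
eef_pos: [684.0, -2.0, 107.6]
ee_rot: [-0.0, 0.039, 0.999, 0.0]
force: [-0.1, -0.3, -1.2]
grip_width: 0.46
```

arm_command(
  steps=[0, 0, -0.06, 0, 30, 0, 0, -0.04, 0, 30, 0, 0, 0, 0, 30],
)

```text
time_s: 18.7
eef_pos: [685.4, -2.1, 105.2]
ee_rot: [0.002, 0.039, 0.999, -0.0]
force: [0.9, 0.6, 8.7]
grip_width: 0.463
```

arm_command(
  steps=[0, 0, -0.06, 0, 30, 0, 0, -0.04, 0, 30, 0, 0, 0, 0, 30],
)

```text
time_s: 19.08
eef_pos: [686.7, -2.3, 101.4]
ee_rot: [0.005, 0.039, 0.999, -0.0]
force: [6.4, 0.4, 12.3]
grip_width: 0.464
```

Contact came at TCP z≈106, so the edge is at about 104.5. Now I'll follow the arc around the edge.

arm_command(
  steps=[0.04, 0, -0.04, 0, 30, 0.04, 0, -0.04, 0, 30, 0.03, 0, -0.04, 0, 30, 0, 0, 0, 0, 30],
)

```text
time_s: 19.58
eef_pos: [690.6, -2.4, 93.8]
ee_rot: [0.002, 0.039, 0.999, -0.0]
force: [-0.2, -1.1, 8.4]
grip_width: 0.463
```

```bash
cat > j.py <<'E'
from h import *
import sys
q=capture('side');s=sense();print(s['time_s'],np.round(s['eef_pos'],1),s['grip_width'],np.round(s['force'],1))
r=trace(q,'jar')
for x in r[:3]:
    m=x['mask'].astype(np.uint8);k=max(cv2.findContours(m,0,2)[0],key=cv2.contourArea);print(round(x['score'],2),m.sum(),np.round(np.array(cv2.boundingRect(k))),cv2.minAreaRect(k))
c=s['eef_pos']
# predicted silhouettes centre points for angles
for th in(0,30,60,90):
    a=np.radians(th);ax=np.array([-np.cos(a),0,np.sin(a)]);nn=np.array([np.sin(a),0,np.cos(a)]);g=c+[0,0,19]
    print(th,'cap/foot/top-mid px',np.round(proj(q,[g+25*ax,g-35*ax,g-5*ax+20*nn]),0).tolist())
f=cv2.resize(q['frame'][150:250,260:340],None,fx=6,fy=6,interpolation=2);cv2.imwrite(sys.argv[1],f)
E
python3 j.py pics/a1.png
```

```text
19.625 [690.6  -2.4  93.8] 0.4620123991935865 [ 0.1 -1.8  7.9]
0.56 178 [290 206  10  14] ((294.5, 212.5), (13.0, 9.0), 90.0)
0 cap/foot/top-mid px [[298.0, 216.0], [276.0, 212.0], [287.0, 208.0]]
30 cap/foot/top-mid px [[297.0, 212.0], [278.0, 218.0], [283.0, 209.0]]
60 cap/foot/top-mid px [[293.0, 208.0], [283.0, 222.0], [281.0, 212.0]]
90 cap/foot/top-mid px [[289.0, 207.0], [289.0, 225.0], [281.0, 215.0]]
```

arm_command(
  steps=[0.01, 0, -0.06, 0, 30, 0, 0, -0.06, 0, 30, -0.02, 0, -0.06, 0, 30, 0, 0, -0.06, 0, 30, 0, 0, 0, 0, 30],
)

```text
time_s: 20.3
eef_pos: [691.5, -2.4, 83.2]
ee_rot: [0.004, 0.039, 0.999, -0.001]
force: [5.1, 0.1, 11.6]
grip_width: 0.463
```

arm_command(
  steps=[-0.03, 0, -0.06, 0, 30, -0.02, 0, -0.06, 0, 30, 0, 0, 0, 0, 30],
)

```text
time_s: 20.68
eef_pos: [690.0, -2.4, 78.2]
ee_rot: [0.006, 0.039, 0.999, -0.001]
force: [7.8, -0.2, 14.7]
grip_width: 0.456
```

```bash
python3 j.py pics/a2.png
```

```text
20.725 [690.   -2.4  78.2] 0.4638201620536194 [ 9.8  0.5 14.5]
0.54 145 [291 207   9  15] ((295.0, 214.0), (14.0, 8.0), 90.0)
0 cap/foot/top-mid px [[299.0, 220.0], [276.0, 217.0], [287.0, 213.0]]
30 cap/foot/top-mid px [[297.0, 216.0], [278.0, 223.0], [284.0, 214.0]]
60 cap/foot/top-mid px [[294.0, 213.0], [283.0, 227.0], [282.0, 216.0]]
90 cap/foot/top-mid px [[289.0, 211.0], [289.0, 229.0], [282.0, 219.0]]
```

View pics/a2.png

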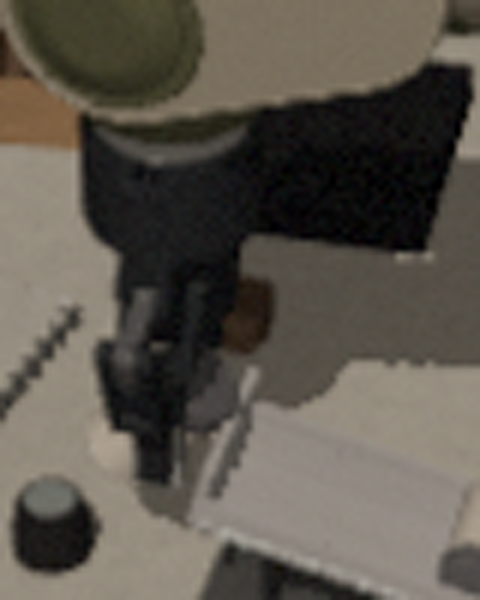

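The crop shows the jar tilting as planned: grey cap at about (210,390), white foot at about (110,450) and stop edge at about (245,375), roughly 60° up. I'll go a little further. Pressing the foot flat on clear table can take out the remainder.

arm_command(
  steps=[-0.03, 0, -0.05, 0, 30, -0.04, 0, -0.04, 0, 30, -0.03, 0, -0.03, 0, 30, 0, 0, 0, 0, 30],
)

```text
time_s: 21.28
eef_pos: [684.9, -2.1, 71.5]
ee_rot: [0.005, 0.039, 0.999, -0.0]
force: [10.1, 1.9, 11.1]
grip_width: 0.461
```

```bash
python3 j.py pics/a3.png
```

```text
21.325 [684.9  -2.1  71.5] 0.463645788228735 [ 8.9  1.8 10.6]
0.55 94 [293 211   6  12] ((295.3999938964844, 216.70001220703125), (4.919349670410156, 10.733126640319824), 26.56505012512207)
0.3 184 [333 228  13  21] ((339.35003662109375, 237.95001220703125), (9.486833572387695, 20.554807662963867), 18.434947967529297)
0 cap/foot/top-mid px [[300.0, 223.0], [278.0, 220.0], [289.0, 215.0]]
30 cap/foot/top-mid px [[299.0, 219.0], [280.0, 225.0], [286.0, 216.0]]
60 cap/foot/top-mid px [[296.0, 215.0], [285.0, 229.0], [284.0, 219.0]]
90 cap/foot/top-mid px [[291.0, 214.0], [291.0, 232.0], [284.0, 222.0]]
```

arm_command(
  steps=[-0.04, 0, -0.02, 0, 30, -0.04, 0, -0.02, 0, 30, 0, 0, 0, 0, 30],
)

```text
time_s: 21.75
eef_pos: [684.1, -2.2, 71.2]
ee_rot: [0.011, 0.039, 0.999, -0.0]
force: [24.9, 2.6, 10.0]
grip_width: 0.465
```

```bash
python3 j.py pics/a4.png
```

```text
21.8 [684.1  -2.2  71.2] 0.4591339064713261 [25.   3.1 10.4]
0.68 112 [277 222   7  11] ((280.0, 227.0), (10.0, 6.0), 90.0)
0.36 2749 [289 212  86  62] ((331.6730651855469, 243.13461303710938), (82.95712280273438, 49.4212646484375), 11.309932708740234)
0 cap/foot/top-mid px [[301.0, 223.0], [278.0, 220.0], [289.0, 215.0]]
30 cap/foot/top-mid px [[299.0, 219.0], [280.0, 225.0], [286.0, 216.0]]
60 cap/foot/top-mid px [[296.0, 216.0], [285.0, 229.0], [284.0, 219.0]]
90 cap/foot/top-mid px [[291.0, 214.0], [292.0, 232.0], [284.0, 222.0]]
```

The jar has stopped against the stop face (Fx 25 N). I'll back off, lift, and bring it over clear table near (560,130) to finish it upright on its foot.

arm_command(
  steps=[0.2, 0, 0, 0, 30, 0.3, 0, 0, 0, 30, 0, 0, 0.6, 0, 30, 0, 0, 1, 0, 30, -0.4, 0.4, 0, 0, 30],
  grip_force=25,
)

```text
time_s: 22.48
eef_pos: [684.6, 16.9, 150.0]
ee_rot: [0.004, 0.04, 0.999, -0.001]
force: [-0.5, 0.6, -2.6]
grip_width: 0.455
```

arm_command(
  steps=[-0.65, 0.6, 0, 0, 30, -0.65, 0.6, 0, 0, 30, -0.65, 0.6, 0, 0, 30, -0.65, 0.5, 0, 0, 30, 0, 0, 0, 0, 30],
)

```text
time_s: 23.1
eef_pos: [550.9, 134.7, 146.1]
ee_rot: [-0.0, 0.038, 0.999, 0.0]
force: [0.9, -1.2, -1.5]
grip_width: 0.458
```

```bash
cat >> j.py <<'E'
# colour-free view: fit jar tilt from white-ish body pixels near gripper
g=q['frame'].astype(int);P=np.round(proj(q,[c+[0,0,19]])[0]).astype(int);print('G px',P)
w=g[P[1]-30:P[1]+35,P[0]-25:P[0]+26].mean(2)
for r in w[::3,::3]:print(' '.join('%3d'%v for v in r))
E
python3 j.py pics/a5.png
```

```text
23.15 [552.2 133.7 146.2] 0.4549686426303145 [-0.4 -0.4 -1.5]
0.65 3336 [329 314  82  68] ((369.17803955078125, 346.19757080078125), (72.1478500366211, 49.65839767456055), 24.775142669677734)
0.49 121 [317 239   9  14] ((320.8706970214844, 246.19827270507812), (13.918484687805176, 6.95924186706543), 66.80140686035156)
0 cap/foot/top-mid px [[344.0, 242.0], [318.0, 238.0], [332.0, 233.0]]
30 cap/foot/top-mid px [[343.0, 237.0], [320.0, 244.0], [327.0, 234.0]]
60 cap/foot/top-mid px [[339.0, 234.0], [326.0, 249.0], [325.0, 237.0]]
90 cap/foot/top-mid px [[334.0, 232.0], [333.0, 252.0], [325.0, 241.0]]
G px [333 240]
136 136 137 137 138 124  30  27  26  30  24  27  25  34  77  78  77
138 136 136 138 135 136  19  22  27  29  16  15  10  76  78  76  75
135 135 135 137 136 133  20  29  23  27  17  30  22  79  76  77  79
138 138 136 137 136 138  27  81  72  26  25  30  35  77  78  81  78
133 129 130 136 135 139  27  72  57  20  26  26  73  76  77  75  74
135 133 134 129 130 135  31  73  37  19  27  13  78  76  76  76  78
135 134 133 134 134  72  38  73  15  24  31  44  75  75  80  77  52
13
[... 317 characters left out ...]
  63 114 136  55  47
 27  30  69 119 140 146  75  18  19  58  40  38  39  44  62 109  58
 58  59  49  32 145 146 118  31  33  98  71  46  44  64  63  66  64
 60  61  55  58  69 138 114  24  23  93  83  80 112 111  68  53  54
 56  60  57  55  59  56  37  35  40  42  44  71 144 132 133  55  51
 63  60  60  59  58  61  40  30  29  33  27  32  26  97 100  52 120
 58  60  58  58  60  58  54  32  29  26  29  36  57  59  51  49 102
120  99  69  53  65  58  59  59  47  42  27  30  57  56  58  52  55
136 133 132 133 134 122  99  75  60  66  65  60  59  60  61  57  58
130 133 134 133 134 135 135 133 135 133 126 118  98  72  53  65  56
134 134 132 134 133 135 130 133 135 137 132 131 130 133 133 136 124
```

```bash
cat > tilt.py <<'E'
from h import *
q=capture('side');s=sense();c=np.array(s['eef_pos']);print(np.round(c,1),np.round(s['force'],1))
G=c+[0,0,18.5];jaw=np.radians(85.5)
x,y,z,w=s['ee_rot'][1],s['ee_rot'][2],0,0
ja=np.array([2*x*y,2*y*y-1,0]);ja/=np.linalg.norm(ja)
if ja[1]<0:ja=-ja
e=np.array([ja[1],-ja[0],0]) # ~ +x
gp=proj(q,[G])[0]
ms=[(r['score'],r['mask']) for r in trace(q,'jar') if abs(np.argwhere(r['mask']).mean(0)[::-1]-gp).max()<25 and r['mask'].sum()<700]
if not ms: raise SystemExit('no mask')
M=ms[0][1];print('score',ms[0][0],M.sum(),np.argwhere(M).min(0)[::-1],np.argwhere(M).max(0)[::-1],'G',gp)
res=[]
for th in range(20,116,5):
  for sft in(-5,0,5,10):
    a=np.radians(th);ax=-np.cos(a)*e+np.array([0,0,np.sin(a)]);nn=np.cross(ja,ax)
    C=G-sft*ax;pts=[C+k*30*ax+20*(np.cos(t)*ja+np.sin(t)*nn) for k in(-1,1) for t in np.linspace(0,6.28,24)]
    hull=cv2.convexHull(np.float32(proj(q,pts)));im=np.zeros(M.shape,np.uint8);cv2.fillConvexPoly(im,np.int32(np.round(hull*16)),1,shift=4)
    lo=np.argwhere(M)[:,1].max()if np.argwhere(M)[:,1].mean()<gp[0] else 0
    sel=np.zeros_like(M);u0,u1=(0,lo+1) if lo else (np.argwhere(M)[:,1].min(),640);sel[:,u0:u1]=1
    I=im.astype(bool)&sel;res.append(((I&M).sum()/max((I|M).sum(),1),th,sft))
print([tuple(np.round(r,2)) for r in sorted(res)[::-1][:8]])
E
python3 tilt.py
python3 - <<'E'
import sys;sys.path.insert(0,'.')
from h import *
q=capture('side');g=q['frame'];print(g[243:259:2,310:330:2].tolist().__len__())
for v in range(236,260,2):print(v,' '.join('%3d/%3d'%(int(a[2]),int(a[2])-int(a[0])) for a in g[v,310:336:2]))
E
```

```text
[553.2 132.7 145.9] [ 0.9  0.8 -0.7]
8
236 144/ 15 145/ 15 144/ 15 145/ 14 145/ 15 136/ 15  37/  3  22/ -1  37/ -1  37/  3  23/  1  24/  3  13/ -2
238 144/ 14 144/ 15 143/ 16 143/ 15 143/ 15 122/ 20  42/  6  15/ -4  23/ -3  15/ -5  19/ -4  15/  0  10/  3
240 139/ 14 143/ 15 139/ 15 146/ 15 125/ 16 134/ 23  80/ 14  17/  5  17/ -3  21/ -1  19/ -4  15/  1  22/ -1
242 140/ 15 136/ 14 140/ 15 141/ 14 131/ 23 147/ 25  95/ 17  19/ -4  38/  0  42/  0  33/  0  27/  1  14/ -1
244 110/  9 150/ 14 146/ 13 144/ 16 143/ 26 152/ 25 147/ 25  94/ 19  33/  5  27/  1  25/  3  19/  2  48/  4
246  33/  3  33/  1  75/  7 108/ 13 150/ 26 155/ 27 159/ 27 147/ 25  46/  6  15/  5  17/  4  14/  0  67/  5
248  54/  6  39/  3  30/  1  32/  4 143/ 24 160/ 27 159/ 26 157/ 26  78/  9  25/ -1  30/  0  18/ -2  95/  9
250  61/  5  61/  5  61/  7  54/  6  72/ 11 151/ 26 156/ 26 150/ 25  79/  8  27/  0  29/  1  15/ -1 103/ 10
252  63/  8  62/  8  60/  5  60/  4  62/  7  70/  7 128/ 24 142/ 25  98/ 13  29/  0  20/  0  30/  4 102/ 12
254  62/  6  59/  7  62/  7  63/  9  62/  7  63/  6  61/  4  61/  7  49/  7  36/  5  37/  4  50/  5  56/  7
256  66/  5  59/  5  61/  8  61/  5  57/  6  61/  7  58/  6  60/  4  26/  2  33/  5  34/  3  30/  3  34/  4
258  61/  5  63/  7  62/  7  61/  7  63/  7  60/  6  61/  5  59/  4  31/  4  26/  3  30/  0  32/  4  29/  2no mask
```

```bash
python3 - <<'E'
s=open('tilt.py').read()
a=s.index('ms=[');b=s.index('res=[]')
s=s[:a]+"""g=q['frame'].astype(int);D=(g[...,2]-g[...,0]>=19)&(g[...,2]>112);gi=np.round(gp).astype(int)
W0=np.zeros_like(D);W0[gi[1]-12:gi[1]+25,gi[0]-24:gi[0]-7]=1;M=D&W0;print('n',M.sum(),np.argwhere(M).min(0)[::-1],np.argwhere(M).max(0)[::-1],'G',gp)
"""+s[b:]
a=s.index('    lo=');b=s.index('    I=im')
s=s[:a]+"    sel=W0\n"+s[b:]
s=s.replace('(-5,0,5,10)','(0,3,6,9,12)').replace('range(20,116,5)','range(20,111,5)')
open('tilt.py','w').write(s)
E
python3 tilt.py
```

```text
[553.1 132.4 145.6] [ 0.2 -0.7 -1.3]
n 79 [309 238] [325 264] G [333.14982709 240.24631428]
[(np.float64(0.6), np.float64(50.0), np.float64(3.0)), (np.float64(0.58), np.float64(45.0), np.float64(3.0)), (np.float64(0.57), np.float64(55.0), np.float64(3.0)), (np.float64(0.55), np.float64(40.0), np.float64(3.0)), (np.float64(0.55), np.float64(50.0), np.float64(6.0)), (np.float64(0.53), np.float64(55.0), np.float64(6.0)), (np.float64(0.53), np.float64(35.0), np.float64(3.0)), (np.float64(0.52), np.float64(45.0), np.float64(6.0))]
```

The colour fit says the jar is only at about 50°, because the sloping stop face blocked it. The chute's side wall is vertical with free space below it, so I'll finish the swing there: go to the -y side with the cap pointing at the wall.

arm_command(
  steps=[0, 0, 0.5, -1, 30, 0.08, -0.24, 0, -1, 30, 0.08, -0.24, 0, -1, 30, 0.08, -0.24, 0, -1, 30, 0.08, -0.24, 0, -1, 30],
)

```text
time_s: 24.02
eef_pos: [569.0, 84.1, 170.6]
ee_rot: [-0.0, 0.256, 0.967, 0.0]
force: [-0.3, -0.4, -2.3]
grip_width: 0.458
```

arm_command(
  steps=[0.08, -0.24, 0, -1, 30, 0.08, -0.24, 0, -1, 30, 0.08, -0.24, 0, -1, 30, 0.08, -0.24, 0, -1, 30, 0.08, -0.24, 0, -1, 30],
)

```text
time_s: 24.65
eef_pos: [589.0, 24.1, 170.6]
ee_rot: [-0.0, 0.459, 0.888, -0.0]
force: [-0.3, -0.8, -1.2]
grip_width: 0.459
```

arm_command(
  steps=[0.08, -0.24, 0, -1, 30, 0.08, -0.24, 0, -1, 30, 0.08, -0.24, 0, -1, 30, 0.08, -0.24, 0, -1, 30, 0.08, -0.24, 0, -1, 30],
)

```text
time_s: 25.28
eef_pos: [608.9, -35.9, 170.5]
ee_rot: [-0.0, 0.641, 0.768, -0.0]
force: [0.9, 0.1, -0.8]
grip_width: 0.46
```

arm_command(
  steps=[0.08, -0.24, 0, -1, 30, 0.08, -0.24, 0, -1, 30, 0.08, -0.24, 0, -1, 30, 0.08, -0.24, 0, 0, 30, 0, 0, 0, 0, 30],
)

```text
time_s: 25.9
eef_pos: [624.7, -84.0, 170.5]
ee_rot: [-0.0, 0.734, 0.679, -0.0]
force: [0.0, 0.3, -1.0]
grip_width: 0.463
```

```bash
python3 - <<'E'
from h import *
q=capture('side');s=sense();c=s['eef_pos'];print(s['time_s'],np.round(c,1),s['ee_rot'],s['grip_width'],s['force'])
P=proj(q,[c+[0,0,18.5]])[0];print(P)
g=q['frame'].astype(int);i,j=np.round(P).astype(int)
for v in range(j-24,j+26,3):print(v,' '.join('%3d/%3d'%(int(a[2]),int(a[2])-int(a[0])) for a in g[v,i-21:i+22:3]))
E
```

```text
25.95 [624.5 -83.3 170.5] [-2.05515483e-04  7.33946051e-01  6.79207736e-01 -5.30856124e-05] 0.4621613792370955 [ 0.25668017  0.58422506 -1.07250787]
[320.34536277 175.56444229]
152  33/ -2  26/  2 147/ 21  85/ 15  27/ -1  30/  3  28/ -2  24/  1  26/  3  19/  1  25/ -3  27/ -1  63/  9  65/  5  61/  3
155  27/  0  21/  0 106/ 17 152/ 23  24/  1  23/  1  31/  2  28/  1  24/ -1  29/  0  29/ -1  66/ 10 128/ 20  64/  4  41/  1
158  28/ -1  18/ -2  28/ -2  26/  3  26/  1  19/ -1  24/ -3  27/  0  28/  1  28/ -1  18/ -2  48/  7  87/ 15  69/ 10  27/ -1
161  51/  6  27/  0  25/ -1  22/ -3  29/ -1  20/  3  40/  1  42/  4  39/  2  22/  0  25/ -2  19/ -2  21/  4  28/  1  34/  0
164 114/ 17  33/  2  26/  0  27/  1  29/  2  47/  4  95/  9  95/  8  86/  9  31/ -2  25/  1  26/ -2  20/  1  30/  0  37/  3
167 154/ 24  70/ 12  22/ -3  33/  3  19/ -1  98/ 10  97/  9  95/  9  95/  9  58/  5  24/ -2  30/ -1  29/ -2  30/ -1  81/ 13
170 151/ 23  10/ -2  22/  0  20/  0  56/  6  93/  7  96/  8  96/  8  96/  7  70/  5  24/ -1  24/  0  26/ -1  27/  0  83/ 13
173 111/ 18  14/  0  21/  1  31/  3  67/  8  45/  3  76
[... 484 characters left out ...]
  10/  6  32/  4  85/ 16  83/ 15  22/  5  20/  0  24/  1  86/ 14  86/ 15  87/ 16
188  89/ 14  27/  2  18/  1  19/  1  17/  4  16/  1   5/ -4  16/ -2   9/  1  15/  0   0/ -2  77/ 12  88/ 15  86/ 16  88/ 15
191 151/ 22 149/ 23 152/ 24 151/ 24 152/ 24  79/ 12  73/ 13  61/ 10  25/  6  14/  0  10/  1  89/ 17  87/ 14  86/ 15  86/ 15
194 149/ 23 152/ 24 154/ 24 153/ 22 149/ 22 101/ 18  84/ 13  84/ 14  86/ 15  85/ 14  86/ 15  86/ 14  82/ 13  84/ 14 142/ 21
197  71/ 33  74/ 37 113/ 22 150/ 23 152/ 23 151/ 23 150/ 22  86/ 14  86/ 14  88/ 14  80/ 12  87/ 15  89/ 15  88/ 16  87/ 15
200  77/ 42  67/ 32  53/ 18 150/ 23 149/ 23 149/ 23 152/ 25  86/ 16  83/ 13  86/ 15  87/ 16  86/ 14  90/ 14  87/ 13 133/ 21
```

```bash
python3 - <<'E'
from h import *
q=capture('side');s=sense();c=np.array(s['eef_pos'])
g=q['frame'].astype(int)
for v in range(158,192):print(v,' '.join('%3d/%2d'%(int(a[2]),int(a[2])-int(a[0])) for a in g[v,308:336:2]))
x,y=s['ee_rot'][1:3];ja=np.array([2*x*y,2*y*y-1,0]);ja/=np.linalg.norm(ja)
if ja[0]<0:ja=-ja
e=np.array([-ja[1],ja[0],0]) # ~+y
G=c+[0,0,18.5]
for ph in range(-10,50,10):
  for sft in(0,5):
    a=np.radians(ph);ax=np.sin(a)*e+np.cos(a)*np.array([0,0,1]);nn=np.cross(ja,ax);C=G-sft*ax
    ring=lambda t:np.array([C+t*ax+20*(np.cos(k)*ja+np.sin(k)*nn) for k in np.linspace(0,6.28,40)])
    r=[proj(q,ring(t)) for t in(30,15,-30)]
    print(ph,sft,'face v %.1f..%.1f u %.1f..%.1f'%(r[0][:,1].min(),r[0][:,1].max(),r[0][:,0].min(),r[0][:,0].max()),'cap end v %.1f foot v %.1f'%(r[1][:,1].max(),r[2][:,1].max()))
E
```

```text
158  24/ 0  27/ 0  25/-3  19/-2  23/ 0  24/-2  24/ 0  27/-1  28/ 1  31/ 0  23/ 2  15/ 6  58/ 9  95/16
159  17/ 3  29/-1  27/ 2  16/-1  30/ 0  24/-3  27/-1  23/ 1  27/-4  31/ 0  20/ 0  17/ 3  48/ 7  84/14
160  28/ 4  28/-1  31/ 1  23/ 2  21/ 0  23/ 4  26/ 2  31/ 2  25/ 1  22/-1  22/ 1  18/ 2  34/ 3  51/ 7
161  27/ 1  28/ 1  30/ 0  19/ 4  26/ 0  41/ 1  40/ 2  47/ 2  30/ 2  28/ 2  29/ 1  21/ 2   8/ 0   8/ 0
162  21/-2  29/ 1  30/ 1  20/ 0  43/ 5  50/ 4  49/ 5  46/ 4  37/ 2  29/ 1  31/ 0  26/ 3  20/ 3  14/ 1
163  26/-2  15/ 0  19/ 1  41/ 1  86/ 7  83/ 6  82/ 6  85/ 8  40/ 4  32/ 2  25/ 0  22/ 2  25/-2   8/-2
164  29/-2  24/ 0  15/-1  46/ 4  95/ 7  96/ 9  94/ 8  94/ 8  73/ 7  31/ 0  30/ 2  21/ 2  29/ 1   4/ 0
165  29/-3  31/ 1  23/ 0  78/ 7  96/ 8  94/ 8  96/ 9  96/ 8  92/ 9  27/-2  17/ 4  17/-3  30/-2  23/ 0
166  31/ 0  26/-1  25/-1  94/ 8  96/ 9  96/ 9  94/ 9  96/ 8  95/ 7  47/ 3  29/ 1  21/ 2  27/ 0  32/ 0
167  26/-1  26/-1  58/ 5  96/10  95/ 6  96/ 8  94/ 7  97/ 8  96/ 9  57/ 4  30/-2  30/-1  30/-3  31/ 1
168  26/-2  27/-1  60/ 4  94/ 9  96/ 9  97/ 8  97/ 8  97/ 8  95/ 7  71/ 6  31/-1
[... 2496 characters left out ...]
foot v 191.2
0 0 face v 161.6..170.2 u 312.7..328.4 cap end v 175.1 foot v 189.6
0 5 face v 163.2..171.8 u 312.7..328.3 cap end v 176.8 foot v 191.1
10 0 face v 161.7..172.5 u 312.2..327.9 cap end v 176.8 foot v 189.3
10 5 face v 163.2..173.9 u 312.3..327.9 cap end v 178.2 foot v 190.7
20 0 face v 162.3..174.9 u 311.7..327.4 cap end v 178.4 foot v 188.7
20 5 face v 163.5..176.1 u 311.8..327.5 cap end v 179.6 foot v 189.8
30 0 face v 163.3..177.4 u 311.2..326.8 cap end v 180.0 foot v 187.6
30 5 face v 164.2..178.3 u 311.5..327.0 cap end v 180.9 foot v 188.4
40 0 face v 164.6..179.8 u 310.8..326.3 cap end v 181.4 foot v 186.3
40 5 face v 165.2..180.3 u 311.1..326.6 cap end v 182.0 foot v 186.8
```

The camera now looks in between the fingers. The bright cap face spans v 162.5–173.3 and the foot is at v≈186, which means a lean of about 25° towards +y. That is small enough for the foot to self-right when pressed on the table. I'll lower it here onto clear table.

arm_command(
  steps=[-0.1, 0, -0.9, 0, 30, -0.1, 0, -0.9, 0, 30, 0, 0, -0.6, 0, 30, 0, 0, -0.4, 0, 30, 0, 0, 0, 0, 30],
  grip_force=20,
)

```text
time_s: 26.62
eef_pos: [613.7, -82.2, 29.6]
ee_rot: [-0.001, 0.734, 0.679, -0.001]
force: [-0.4, 0.4, -0.5]
grip_width: 0.459
```

arm_command(
  steps=[0, 0, -0.06, 0, 30, 0, 0, -0.04, 0, 30, 0, 0, 0, 0, 30],
)

```text
time_s: 27.0
eef_pos: [614.7, -82.9, 26.2]
ee_rot: [0.0, 0.734, 0.679, 0.0]
force: [0.1, -0.0, -2.1]
grip_width: 0.457
```

arm_command(
  steps=[0, 0, -0.06, 0, 30, 0, 0, 0, 0, 30],
)

```text
time_s: 27.25
eef_pos: [614.4, -82.9, 22.6]
ee_rot: [-0.0, 0.734, 0.679, -0.0]
force: [-0.5, 0.7, -1.0]
grip_width: 0.46
```

arm_command(
  steps=[0, 0, -0.06, 0, 30, 0, 0, 0, 0, 30],
)

```text
time_s: 27.5
eef_pos: [614.4, -82.9, 19.5]
ee_rot: [-0.0, 0.734, 0.679, -0.0]
force: [0.2, -1.4, -1.3]
grip_width: 0.459
```

arm_command(
  steps=[0, 0, -0.06, 0, 30, 0, 0, 0, 0, 30],
)

```text
time_s: 27.75
eef_pos: [614.4, -82.9, 16.5]
ee_rot: [-0.0, 0.734, 0.679, -0.0]
force: [-0.5, 0.3, -1.7]
grip_width: 0.46
```

arm_command(
  steps=[0, 0, -0.04, 0, 30, 0, 0, 0, 0, 30],
)

```text
time_s: 28.0
eef_pos: [614.5, -82.9, 14.6]
ee_rot: [-0.0, 0.734, 0.679, -0.0]
force: [-0.7, 0.0, -1.0]
grip_width: 0.46
```

arm_command(
  steps=[0, 0, -0.04, 0, 30, 0, 0, 0, 0, 30],
)

```text
time_s: 28.25
eef_pos: [614.8, -83.0, 13.3]
ee_rot: [0.0, 0.734, 0.679, 0.0]
force: [-2.2, 0.3, 4.4]
grip_width: 0.455
```

arm_command(
  steps=[0, 0, -0.04, 0, 30, 0, 0, 0, 0, 30],
)

```text
time_s: 28.5
eef_pos: [615.0, -83.2, 12.9]
ee_rot: [0.001, 0.734, 0.679, 0.0]
force: [-7.1, 1.7, 16.9]
grip_width: 0.461
```

```bash
cat > prof.py <<'E'
from h import *
q=capture('side');s=sense();c=np.array(s['eef_pos']);print(s['time_s'],np.round(c,1),np.round(s['force'],1),np.round(s['grip_width'],3))
g=q['frame'].astype(int);i,j=np.round(proj(q,[c+[0,0,18.5]])[0]).astype(int);print(i,j)
for v in range(j-20,j+20):print(v,' '.join('%3d/%2d'%(int(a[2]),int(a[2])-int(a[0])) for a in g[v,i-10:i+11:2]))
E
python3 prof.py
```

```text
28.55 [614.9 -83.1  12.9] [-7.1  1.9 16.7] 0.46
323 223
203  29/-2  27/ 1  30/ 0  25/-2  16/ 4  17/ 5  27/ 0  28/-1  26/ 0  30/ 0  24/ 1
204  35/ 2  30/ 1  30/ 4  28/ 0  24/ 3  24/-1  27/ 1  33/ 1  23/ 1  32/ 0  26/-2
205  75/10  24/-1  25/-1  23/-2  22/ 0  28/-1  29/ 3  30/ 1  22/ 0  29/-1  26/ 1
206  76/13  27/ 0  22/ 3  27/ 1  26/-5  29/ 1  23/-2  28/-1  22/ 0  31/ 0  19/ 1
207  72/10  30/ 2  27/-1  25/ 1  27/-1  28/-1  23/ 3  16/ 6  19/ 0  30/ 2  18/-1
208  47/ 7  30/ 1  21/-1  25/ 0  28/-1  28/ 1  28/ 2  23/-1  21/-4  21/ 0  19/-2
209  25/ 0  28/ 1  29/ 2  30/ 0  23/-1  23/-1  25/ 1  27/ 2  24/-4  12/ 0  11/-3
210  24/ 7  30/ 0  65/12  59/10  40/ 1  31/ 1  26/-3  24/ 1  24/ 0  23/ 0  18/ 7
211  28/ 2  27/ 1  67/10  57/ 5  49/ 6  46/ 4  42/ 3  32/-3  28/ 1  28/-1  26/ 0
212  23/ 1  24/-2  47/ 4  83/ 6  83/ 7  57/ 7  45/ 1  34/ 2  29/ 3  26/ 4  14/-3
213  23/-1  19/-3  75/ 7  93/ 8  94/ 8  85/ 7  82/ 6  32/ 0  26/-1  22/-1  22/ 2
214  26/-2  21/ 6  93/ 7  95/ 8  94/ 7  94/ 6  94/ 9  44/ 0  30/ 1  26/ 2  20/-2
215  25/-3  52/ 5  96/ 8  96/ 9  97/10  93/10  96/ 9  54/ 5  25/-1  20/ 
[... 1495 characters left out ...]
/15 147/15 144/14 144/15 146/16 147/16 146/15 145/15
235 146/15 146/15 147/15 147/14 148/15 149/15 147/15 145/14 147/15 147/14 146/16
236 148/16 146/15 148/16 148/15 148/15 146/15 149/14 147/16 147/14 147/15 147/15
237 145/15 146/15 145/14 147/14 147/14 149/15 147/15 149/15 149/15 147/14 146/14
238 146/15 146/14 146/14 147/17 146/14 148/15 148/14 149/15 149/14 148/15 149/14
239 147/15 149/15 148/15 144/16 146/15 146/15 149/15 148/14 147/14 150/15 150/15
240 148/14 147/15 146/15 147/15 146/16 146/15 148/15 147/14 149/15 146/13 148/15
241 144/14 146/15 147/15 148/15 147/15 148/16 148/16 148/16 148/16 147/14 149/15
242 141/15 142/15 147/14 148/15 148/15 147/15 148/14 147/16 147/15 148/15 122/14
```

Contact, 17 N. Now I'll roll the jar upright about its foot rim by moving -y and down.

arm_command(
  steps=[0, -0.06, -0.01, 0, 30, 0, -0.06, -0.02, 0, 30, 0, 0, 0, 0, 30],
)

```text
time_s: 28.92
eef_pos: [615.1, -88.2, 11.4]
ee_rot: [0.0, 0.734, 0.679, 0.001]
force: [-5.5, 6.0, 17.4]
grip_width: 0.46
```

arm_command(
  steps=[0, -0.06, -0.03, 0, 30, 0, -0.06, -0.03, 0, 30, 0, 0, 0, 0, 30],
)

```text
time_s: 29.3
eef_pos: [615.6, -94.6, 8.7]
ee_rot: [0.001, 0.734, 0.679, 0.001]
force: [-3.9, 4.3, 16.4]
grip_width: 0.459
```

```bash
python3 prof.py|head -28
```

```text
29.35 [615.6 -94.6   8.7] [-3.3  4.3 17.9] 0.459
323 222
202  46/ 5  30/-1  29/-2  18/-1  31/-3  18/ 1  25/-2  27/-1  28/ 3  27/ 0  27/-1
203  77/14  26/ 2  28/-1  22/-1  30/ 2  20/-2  29/-1  28/-1  26/ 1  28/-1  28/ 0
204 101/17  20/ 2  24/ 0  23/-3  28/-2  27/-1  28/-1  30/-1  21/-3  28/ 1  25/ 0
205  99/16  23/-4  26/ 0  26/ 2  28/ 2  30/ 4  31/ 2  29/ 1  18/-1  27/ 0  27/ 3
206  73/12  29/ 0  32/ 3  26/ 4  28/-1  31/ 3  22/ 2  11/-4  18/-2  26/ 0  20/ 5
207  45/ 5  29/ 3  27/ 4  23/ 0  30/-2  20/-3  23/-1  25/-2  26/ 3  20/-2  15/ 1
208  38/ 2  20/-2  29/ 3  35/-1  30/ 3  30/ 2  31/ 4  28/ 2  24/ 0   8/-2  15/-3
209  28/ 0  27/-1  44/ 7  41/ 3  43/ 4  38/ 6  32/ 1  29/-1  30/ 3  20/ 2  19/-1
210  29/ 1  33/ 1  44/ 5  44/ 4  45/ 4  47/ 3  39/ 1  27/ 1  26/ 3  20/-1  24/ 0
211  27/ 0  25/-2  43/ 4  79/ 8  75/ 6  76/ 6  76/ 5  33/ 2  28/ 2  15/ 2  14/-3
212  29/-2  18/-2  72/ 7  83/ 6  87/ 7  89/ 7  85/ 8  54/ 2  27/ 1  26/ 1  17/-2
213  28/ 0  18/-1  79/ 6  88/ 8  86/ 7  89/ 7  86/ 7  64/ 5  27/ 1  28/-1  23/ 3
214  26/ 3  14/-1  82/ 5  87/ 7  85/ 7  90/ 7  87/ 7  79/ 7  24/ 0  23/
[... 362 characters left out ...]
/ 9  60/ 5  67/ 6  66/ 5  55/ 6  65/11  24/-1  26/-1
220 132/13  54/ 7 102/18 120/18  81/ 8  72/ 6  81/11 112/14  83/12  53/ 3  24/ 2
221 144/14 130/14 116/19 133/21 126/21 138/20 127/21 133/22  85/11  71/ 6  31/ 2
222 142/14 144/17 139/16 138/21 140/24 150/25 140/23 132/25  93/11  78/ 7  25/-4
223 141/15 142/15 143/15 144/17 146/19 145/26 142/25 132/25  98/13  70/ 7  26/ 3
224 143/16 140/15 141/15 142/15 146/15 148/18 142/23 130/23  97/13  68/ 7  29/ 4
225 144/15 142/13 141/15 140/15 141/15 142/14 147/17 138/20 101/13  68/ 7  27/ 0
226 145/16 144/15 142/14 141/16 140/14 141/15 144/14 145/15 133/14  72/ 6  22/-2
227 145/16 144/15 145/14 144/14 143/15 143/14 140/14 142/14 146/15 131/15  77/ 9
```

Face height is now about 7 px, so the jar is nearly upright. I'll press flat to finish, then check with a small release and regrip, since the jar is standing on the table.

arm_command(
  steps=[0, -0.03, -0.02, 0, 30, 0, 0, -0.02, 0, 30, 0, 0, 0, 0, 30],
)

```text
time_s: 29.72
eef_pos: [615.8, -96.5, 7.6]
ee_rot: [0.001, 0.734, 0.679, 0.001]
force: [-7.4, 3.0, 23.4]
grip_width: 0.461
```

```bash
python3 prof.py|sed -n '1,2p;9,22p'
```

```text
29.775 [615.8 -96.5   7.6] [-5.8  3.5 23.6] 0.459
323 222
208  38/ 1  34/ 0  32/ 5  37/ 1  34/ 3  29/ 5  24/-3  30/ 1  31/ 1  19/ 4  14/ 0
209  30/ 1  34/ 1  42/ 3  40/ 3  41/ 4  36/ 0  33/ 0  27/-1  25/ 0  22/ 1  16/-1
210  25/-2  25/-3  42/ 3  71/ 4  70/ 5  45/ 3  44/ 2  29/ 0  22/-1  21/ 0  22/ 2
211  21/-2  28/-2  43/ 3  82/ 8  82/ 5  75/ 6  52/ 3  31/ 0  32/-2  25/ 2  12/-3
212  30/ 0  23/ 0  68/ 5  88/ 8  84/ 6  85/ 6  78/ 8  49/ 3  33/-1  23/-3  16/ 0
213  30/ 1  24/ 2  77/ 6  87/ 7  85/ 6  88/ 9  84/ 7  65/ 5  24/ 1  27/ 0  23/-1
214  25/-2  13/ 1  75/ 7  86/ 6  88/ 7  86/ 6  85/ 7  82/ 6  25/ 1  20/-3  14/-4
215  25/ 0  18/ 1  63/ 4  85/ 7  86/ 6  87/ 8  86/ 7  88/ 7  30/-1  32/ 3  10/-2
216  30/-1  29/-1  54/ 3  73/ 7  87/ 7  89/ 9  87/ 6  74/ 6  37/ 1  25/-1  17/ 2
217  92/10  47/ 4  74/ 4  64/ 6  79/ 7  75/ 9  75/ 7  62/ 4  37/ 3  25/ 2  28/ 4
218 107/11  53/ 8  75/11  63/ 5  73/ 6  71/ 8  70/ 6  62/ 6  49/ 5  22/ 0  27/ 1
219 107/13  53/ 8  94/17  97/11  71/ 6  67/ 6  64/ 6  84/11  83/12  24/-4  27/ 1
220 131/13  58/ 9 103/20 123/20 130/19 108/12 115/16 125/22  93/13  53/ 5  19/-3
221 145/14 129/14 116/19 136/24 147/24 141/24 141/23 136/23  91/14  72/ 6  27/ 2
```

arm_command(
  steps=[0, 0, 0.04, 0, 30, 0, 0, 0, 0, 30],
)

```text
time_s: 30.02
eef_pos: [615.7, -96.4, 7.8]
ee_rot: [0.001, 0.734, 0.679, 0.001]
force: [-0.7, 1.7, 10.3]
grip_width: 0.461
```

arm_command(
  steps=[0, 0, 0, 0, 52, 0, 0, 0, 0, 58, 0, 0, 0, 0, 64, 0, 0, 0, 0, 70, 0, 0, 0, 0, 70],
)

```text
time_s: 30.65
eef_pos: [614.5, -96.5, 6.2]
ee_rot: [-0.0, 0.734, 0.679, -0.0]
force: [0.7, -0.3, 0.1]
grip_width: 0.701
```

```bash
python3 - <<'E'
from h import *
q=capture('side');s=sense();c=np.array(s['eef_pos']);print(s['time_s'],np.round(c,1),np.round(s['force'],1),np.round(s['grip_width'],3))
g=q['frame'].astype(int)
for v in range(206,228):print(v,' '.join('%3d/%2d'%(int(a[2]),int(a[2])-int(a[0])) for a in g[v,309:336:2]))
for r in(17,20):
  R=proj(q,[[615.8+r*np.cos(t),-96.5+r*np.sin(t),60] for t in np.linspace(0,6.28,60)]);print(r,R.min(0),R.max(0))
E
```

```text
30.7 [614.5 -96.5   6.3] [ 0.2 -0.2 -0.2] 0.701
206  84/14  51/ 7  21/-1  31/-1  21/-1  25/ 0  26/-2  25/ 1  28/ 1  30/-1  20/-4  18/-3  23/ 0  18/ 0
207  61/10  33/ 3  24/-2  28/-1  38/ 1  31/-1  30/-3  28/-2  30/ 0  24/-2  22/-1  28/ 1  24/ 3  20/ 2
208  31/ 1  27/ 2  28/ 0  37/ 0  61/ 9  30/ 1  29/-1  22/-4  25/-4  22/-2  31/ 0  24/-4  19/ 0  19/-1
209  25/-1  31/ 4  30/-2  56/ 6  68/11  37/ 5  38/ 3  37/ 0  25/-4  26/ 3  25/-2  32/ 0  22/-1  27/ 1
210  27/ 2  15/-5  25/-1  79/12  60/10  40/ 5  45/ 3  42/ 1  41/ 3  33/ 2  27/-3  27/-2  24/-1  21/ 0
211  28/ 0  28/ 3  51/ 4 137/22  72/ 6  70/ 6  69/ 6  71/ 5  42/ 3  38/ 2  29/ 1  30/-1  27/ 0  26/ 1
212  29/ 0  30/-2  40/ 5 146/22  66/ 5  83/ 9  80/ 6  81/ 6  71/ 7  51/ 4  36/ 5  32/ 0  25/ 1  25/ 0
213  25/-2  29/ 3  15/ 3 107/17  63/ 7  81/ 5  83/ 6  84/ 8  82/ 7  75/ 7  70/ 8  32/ 1  30/ 0  22/ 1
214  26/-4  25/-3   2/ 2  81/13  66/ 8  74/ 7  85/ 8  79/ 6  81/ 7  84/ 8  71/ 7  34/ 3  16/-1  23/-2
215  21/ 1  50/ 5  20/ 2  80/14  70/10  67/ 7  76/ 7  78/ 6  76/ 6  76/ 7  59/ 5  62/11  26/-4  30/ 0
216  41/ 1  94/10  10/ 3  81/14 
[... 609 characters left out ...]
14 141/15 146/21 156/25 160/27 157/26 145/26 121/23  82/14  95/13  84/ 8
223 145/15 142/14 138/14 139/15 144/16 146/18 152/20 160/27 156/27 144/25 115/21  81/13  93/12  80/ 7
224 145/16 144/16 143/15 141/14 140/14 141/13 146/15 153/18 154/24 142/24 115/21  86/14 100/13  79/ 8
225 145/15 144/15 142/15 145/14 139/15 140/15 143/14 143/14 147/16 144/21 115/20 127/20 104/13  75/ 8
226 146/16 145/15 143/15 144/15 143/16 142/15 141/15 141/14 143/14 145/16 133/17 147/23 104/14  69/ 6
227 145/15 146/15 145/14 143/15 143/14 142/15 144/16 141/14 140/14 141/15 143/15 147/17 116/15  72/ 7
17 [317.30276856 208.41915193] [329.56528354 215.98531987]
20 [316.2203095  207.76474897] [330.64743732 216.66639645]
```

The jar stands upright on the table: cap face bottom at v≈215, right edge at u≈330. It sits about 5 mm to -y of the tool axis. I'll turn the jaws 90° around it, 10 mm higher, so that closing centres it in the other direction as well.

arm_command(
  steps=[0, -0.1, 0.2, 0, 72, 0, 0, 0, 1, 72, 0, 0, 0, 1, 72, 0, 0, 0, 1, 72, 0, 0, 0, 1, 72],
  grip_force=20,
)

```text
time_s: 31.32
eef_pos: [614.8, -101.9, 17.1]
ee_rot: [0.0, 0.604, 0.797, 0.0]
force: [-0.7, 0.5, -0.5]
grip_width: 0.722
```

arm_command(
  steps=[0, 0, 0, 1, 72, 0, 0, 0, 1, 72, 0, 0, 0, 1, 72, 0, 0, 0, 1, 72, 0, 0, 0, 1, 72],
)

```text
time_s: 31.95
eef_pos: [614.8, -101.9, 17.1]
ee_rot: [0.0, 0.417, 0.909, 0.0]
force: [-0.2, 1.1, -0.4]
grip_width: 0.721
```

arm_command(
  steps=[0, 0, 0, 1, 72, 0, 0, 0, 1, 72, 0, 0, 0, 1, 72, 0, 0, 0, 1, 72, 0, 0, 0, 1, 72],
)

```text
time_s: 32.58
eef_pos: [614.8, -101.8, 17.1]
ee_rot: [0.0, 0.211, 0.978, -0.0]
force: [-0.5, -0.4, 0.3]
grip_width: 0.72
```

arm_command(
  steps=[0, 0, 0, 1, 72, 0, 0, 0, 1, 72, 0, 0, 0, 1, 72, 0, 0, 0, 1, 72, 0, 0, 0, 0, 72],
)

```text
time_s: 33.2
eef_pos: [614.8, -101.8, 17.0]
ee_rot: [0.0, 0.039, 0.999, -0.0]
force: [0.1, 0.6, 0.6]
grip_width: 0.716
```

arm_command(
  steps=[0, 0, 0, 0, 60, 0, 0, 0, 0, 54, 0, 0, 0, 0, 50, 0, 0, 0, 0, 46, 0, 0, 0, 0, 30],
)

```text
time_s: 33.83
eef_pos: [614.8, -101.8, 16.7]
ee_rot: [0.0, 0.039, 0.999, -0.0]
force: [-1.2, -4.2, 4.0]
grip_width: 0.463
```

arm_command(
  steps=[0, 0, 0, 0, 30, 0, 0, 0, 0, 30, 0, 0, 0, 0, 30],
  grip_force=45,
)

```text
time_s: 34.2
eef_pos: [614.8, -101.8, 16.8]
ee_rot: [0.0, 0.039, 0.999, -0.0]
force: [-1.1, -3.6, 5.3]
grip_width: 0.453
```

Jar gripped, upright and centred. Lifting it and carrying it towards the balance. Meanwhile I'll refine the pan centre with ellipse fits on the first pictures.

arm_command(
  steps=[0, 0, 0.3, 0, 30, 0, 0, 0.9, 0, 30, 0, 0, 0.9, 0, 30, 0, 0, 0.9, 0, 30, -0.39, 0.9, 0, -0.32, 30],
)

```text
time_s: 34.83
eef_pos: [596.6, -57.7, 170.2]
ee_rot: [0.004, 0.055, 0.998, -0.001]
force: [0.8, 0.6, -1.5]
grip_width: 0.461
```

arm_command(
  steps=[-0.39, 0.96, 0, -0.32, 30, -0.39, 0.96, 0, -0.32, 30, -0.39, 0.96, 0, -0.32, 30, -0.39, 0.96, 0, -0.32, 30, -0.39, 0.96, 0, -0.32, 30],
)

```text
time_s: 35.45
eef_pos: [496.3, 185.4, 166.8]
ee_rot: [-0.0, 0.123, 0.992, 0.0]
force: [1.3, 0.1, -0.6]
grip_width: 0.458
```

arm_command(
  steps=[-0.39, 0.96, 0, -0.32, 30, -0.39, 0.96, 0, -0.32, 30, 0, 0, 0, 0, 30, 0, 0, 0, 0, 30],
)

```text
time_s: 35.95
eef_pos: [458.4, 279.5, 166.5]
ee_rot: [-0.0, 0.15, 0.989, -0.0]
force: [0.1, -0.3, -1.4]
grip_width: 0.459
```

```bash
python3 - <<'E'
from h import *
from scipy.optimize import least_squares
p=capture('top');q=capture('side');s=sense();print(s['time_s'],np.round(s['eef_pos'],1),np.round(s['ee_rot'],3),s['grip_width'],np.round(s['force'],1))
t=cv2.imread('pics/top0.png');d=cv2.imread('pics/side0.png')
out=[]
for im,c,(x0,x1,y0,y1) in((t,p,(180,230,278,322)),(d,q,(335,390,312,362))):
    g=im.astype(int);m=((g.mean(2)>85)&(g[...,1]-g[...,2]<12)).astype(np.uint8);w=np.zeros_like(m);w[y0:y1,x0:x1]=m[y0:y1,x0:x1]
    w=cv2.morphologyEx(w,cv2.MORPH_CLOSE,np.ones((3,3)));n,l,st,ce=cv2.connectedComponentsWithStats(w)
    h=proj(c,[[457.7,285,36]])[0];best=min((k for k in range(1,n) if st[k,4]>200),key=lambda k:abs(ce[k]-h).sum());
    cc=max(cv2.findContours((l==best).astype(np.uint8),0,1)[0],key=cv2.contourArea);e=cv2.fitEllipse(cc);print(st[best],e)
    # projected circle centre bias small; back-project ellipse centre
    print('pan xy',back(c,e[0][0],e[0][1],36));out.append(e[0])
r=least_squares(lambda P:np.r_[proj(p,P)[0]-out[0],proj(q,P)[0]-out[1]],[457,285,36]);print('tri',r.x,r.fun)
# peg darkness in side picture
E
```

```text
36.05 [458.9 278.8 166.4] [-0.     0.151  0.989 -0.   ] 0.45654128047568726 [ 0.8  0.2 -1.6]
[ 186  282   36   36 1007] ((203.16905212402344, 299.205078125), (34.33992385864258, 35.51338195800781), 36.02153015136719)
pan xy [458.04568427 287.11773467  36.        ]
[ 335  312   55   41 1582] ((361.8016052246094, 329.4330139160156), (42.14265441894531, 53.57684326171875), 84.48345184326172)
pan xy [460.30828365 270.48557592  36.        ]
tri [458.86921889 283.33163425  51.72633115] [-0.00755581 -0.46607308  0.4293805   0.06266805]
```

```bash
python3 - <<'E'
from h import *
from scipy.optimize import least_squares
q=capture('side');p=capture('top');d=cv2.imread('pics/side0.png').astype(int)
for v in range(318,360,2):print(v,' '.join('%3d'%x for x in d[v,334:392:2].mean(1)))
R=proj(q,[[458+42*np.cos(t),286+42*np.sin(t),36] for t in np.linspace(0,6.28,60)]);print(R.min(0),R.max(0),proj(q,[[458,286,36]]))
R=proj(p,[[458+42*np.cos(t),286+42*np.sin(t),36] for t in np.linspace(0,6.28,60)]);print(R.min(0),R.max(0))
E
```

```text
318 135 136 137 136 137 137 139  75  50  47  44  45  39  44  92 135 133 132 138 139 136 139 141 139 137 139 140 141 140
320 137 135 137 138 135 140 103  51  51  50  50  45  44  43  31  39  67 115 140 139 142 137 142 139 140 139 139 140 138
322 136 131 135 137 137 127  59  53  54  50  77  93  96  96  94  92  74  39  68  93 137 139 138 138 141 138 140 138 139
324 138 134 136 135 138  79  56  54  91 110 110 109  93 105 109 106 105 106  98  42  42  92 129 138 137 137 135 142 140
326 135 133 134 138 104  60  70 110 108 109 108  98 110 105 106 107 108 110 107 109  69  37  34  66 117 139 140 136 136
328 135 134 135 125  64  65 109 109 110 107 107 105 103 106 109 107 107 108 107 107 109  82  36  34  34  35  89 134 140
330 137 134 135  82  65  99 108 109 111 110 108 108 108 108 107 104 108 108 107 101 107 108  65  33  36  28  28  33  81
332 135 135 112  66  67 110 107 112 111 108 109 108 109 110 108 107 109 107 106 113 100 106 101  44  33  35  34  31  30
334 133 132  72  64  73 109 111 111 109 110 108 109 110 106 107 110 110 108 109 106 105 107 107  61  35  35  34  33  28
336 135  87  68  69 
[... 861 characters left out ...]
89 113 115 113 112 112 110 111 112 112  92  61  53  52  46  50  46  47  46  60
352  62  61  65  65  66  63  63  66  65  64  65  84  90 101 106 100  95  88  69  55  56  55  51  52  47  49  48  55  65
354  60  59  63  64  63  66  64  66  63  61  65  64  62  62  59  63  59  61  58  58  55  55  54  51  49  52  47  63  67
356  63  59  59  62  64  64  63  65  64  62  66  63  63  62  64  63  59  60  60  58  54  58  55  53  52  48  58  66  67
358 132 124  78  63  61  60  62  65  62  64  63  65  64  62  63  60  61  60  60  55  58  54  58  51  55  54  67  69  65
[342.86778303 320.20704292] [381.0950248  350.81341518] [[361.95325838 335.07653499]]
[186.01075229 281.52536071] [221.24320556 317.08546101]
```

arm_command(
  steps=[-0.02, 0.17, -0.4, -1, 30, 0, 0, -0.4, -1, 30, 0, 0, -0.4, -1, 30, 0, 0, -0.3, -1, 30, 0, 0, -0.3, -1, 30],
)

```text
time_s: 36.78
eef_pos: [457.9, 287.4, 75.8]
ee_rot: [-0.0, 0.362, 0.932, -0.0]
force: [0.1, 0.1, -1.3]
grip_width: 0.456
```

arm_command(
  steps=[0, 0, 0, -1, 30, 0, 0, 0, -1, 30, 0, 0, 0, -1, 30, 0, 0, 0, -1, 30, 0, 0, 0, -1, 30],
)

```text
time_s: 37.4
eef_pos: [457.9, 287.4, 76.3]
ee_rot: [-0.0, 0.556, 0.831, -0.0]
force: [-0.1, -0.5, -2.1]
grip_width: 0.455
```

arm_command(
  steps=[0, 0, 0, -1, 30, 0, 0, 0, -1, 30, 0, 0, 0, -1, 30, 0, 0, 0, -1, 30, 0, 0, 0, -1, 30],
)

```text
time_s: 38.02
eef_pos: [457.9, 287.4, 76.3]
ee_rot: [-0.0, 0.722, 0.692, -0.0]
force: [-0.3, 0.9, -1.6]
grip_width: 0.46
```

arm_command(
  steps=[0, 0, 0, -1, 30, 0, 0, 0, -1, 30, 0, 0, 0, -1, 30, 0, 0, 0, 0, 30, 0, 0, 0, 0, 30],
)

```text
time_s: 38.65
eef_pos: [457.8, 287.8, 76.3]
ee_rot: [-0.0, 0.805, 0.593, 0.0]
force: [-0.3, 0.5, -2.0]
grip_width: 0.456
```

```bash
python3 - <<'E'
from h import *
q=capture('side');s=sense();c=np.array(s['eef_pos']);print(s['time_s'],np.round(c,1),np.round(s['ee_rot'],3),np.round(s['grip_width'],3),np.round(s['force'],1))
zb=c[2]-16.8
for z,r in((zb+60,17),(zb+60,20),(zb+45,20),(zb,20)):
  R=proj(q,[[c[0]+r*np.cos(t),c[1]+r*np.sin(t),z] for t in np.linspace(0,6.28,60)]);print(round(z),r,R.min(0).round(1),R.max(0).round(1))
g=q['frame'].astype(int);i,j=np.round(proj(q,[[c[0],c[1],zb+25]])[0]).astype(int);print('cols from',i-18)
for v in range(j-26,j+24):print(v,' '.join('%3d/%2d'%(int(a[2]),int(a[2])-int(a[0])) for a in g[v,i-18:i+19:2]))
E
```

```text
38.7 [457.6 287.8  76.3] [-0.     0.805  0.593 -0.   ] 0.458 [ 0.1  0.2 -1.1]
119 17 [356.8 304.4] [373.  316.8]
119 20 [355.3 303.3] [374.5 317.9]
104 20 [354.9 308. ] [373.8 322.7]
59 20 [353.6 321.7] [372.  336.3]
cols from 346
295  37/ 2  32/ 2  79/14  57/ 8  32/ 1  34/ 0  28/-1  28/ 0  22/-1  19/-1  26/-4  25/ 0  25/-1  22/-1  25/ 3  27/-1  25/-1  29/ 1  34/ 0
296  37/ 1  31/-1  79/13  77/13  28/ 2  28/ 2  34/ 4  28/ 0  21/ 1  21/-1  18/ 2  18/ 1  23/ 4  21/ 0  27/ 3  33/ 0  27/ 0  26/ 0  29/ 0
297  40/ 2  40/ 5  68/13  81/13  31/-1  33/ 3  31/ 1  30/ 3  29/ 2  27/ 2  27/ 1  24/ 2  35/ 2  25/ 0  26/ 1  23/-2  29/ 3  24/ 0  35/-1
298  44/ 4  42/ 3  52/ 7  67/ 9  29/ 3  30/ 4  31/ 0  36/ 0  33/ 2  31/ 1  31/ 1  25/ 0  33/ 2  32/ 1  26/ 0  29/ 3  28/ 2  29/-1  30/ 0
299  43/ 3  43/ 3  39/ 2  49/ 6  32/ 1  31/ 5  26/ 1  30/ 1  31/-1  35/ 2  25/-3  30/-2  32/ 1  29/ 2  30/ 2  28/-2  30/ 0  29/ 0  29/-1
300  41/ 4  43/ 5  40/ 3  41/ 7  35/ 0  36/ 1  34/ 6  30/ 0  32/ 1  31/ 1  30/ 0  31/-1  27/ 1  28/ 4  25/-2  29/-2  31/ 0  30/ 1  31/ 4
301  41/ 7  41/ 3  39/ 2  41/ 3  33/ 4  37/ 1  
[... 5280 characters left out ...]
2  86/11  43/ 5
340 119/16 117/14 116/13 115/12 116/13 115/13 114/13 115/13 115/13 116/12 116/14 117/13 114/12 117/13 113/12 113/12 115/11  79/ 9  39/ 7
341 117/14 118/15 119/14 116/14 117/16 115/13 116/13 117/13 116/13 117/13 113/13 116/13 115/14 114/12 114/13 113/12 114/13  74/10  40/ 4
342 116/12 118/14 117/13 116/13 116/13 115/12 114/13 116/15 118/12 110/12 120/10 115/13 116/14 114/12 113/12 113/11 116/12  64/ 7  42/ 5
343 116/13 119/15 114/14 117/13 117/14 115/12 118/13 117/14 117/14 103/12 116/12 115/15 117/13 114/13 114/13 116/12 114/12  53/10  46/ 7
344 114/13 119/14 116/14 118/13 117/15 117/14 116/13 118/14 119/12 100/13 106/12 113/13 114/12 113/12 114/10 115/12 111/12  48/11  48/ 9
```

The jar's foot bottom is at v≈336.0 and I predicted 336.3, so camera and arm agree here. Now refining the pan centre from the four pegs.

```bash
python3 - <<'E'
from h import *
q=capture('side');p=capture('top')
for n,c,f in(('top',p,'pics/top0.png'),('side',q,'pics/side0.png')):
    g=cv2.imread(f).mean(2).astype(np.float32);hp=np.abs(g-cv2.medianBlur(g.astype(np.uint8),9).astype(np.float32));hp=cv2.GaussianBlur(hp,(0,0),.7)
    R=[]
    for x in np.arange(450,467,1.):
        for y in np.arange(278,297,1.):
            for yw in(-19,-17,-15):
                a=np.radians(yw+np.array([45,135,225,315]));P=[[x+25*np.cos(t),y+25*np.sin(t),36+z] for t in a for z in(1,3,5,7,9)]
                uv=proj(c,P).astype(np.float32);sc=cv2.remap(hp,uv[:,:1].copy(),uv[:,1:].copy(),1).reshape(4,5).mean(1)
                R.append((np.minimum(sc,12).sum(),x,y,yw))
    R.sort(reverse=True);print(n,[tuple(np.round(r,1).tolist()) for r in R[:6]]);w=np.array(R[:12]);print(np.average(w[:,1:3],axis=0,weights=w[:,0]))
E
```

```text
top [(48.0, 461.0, 287.0, -17.0), (48.0, 461.0, 286.0, -15.0), (48.0, 461.0, 286.0, -17.0), (48.0, 461.0, 286.0, -19.0), (48.0, 461.0, 285.0, -15.0), (48.0, 461.0, 285.0, -17.0)]
[461.         284.83333333]
side [(25.6, 459.0, 288.0, -19.0), (25.5, 458.0, 289.0, -19.0), (25.4, 460.0, 288.0, -19.0), (25.4, 458.0, 288.0, -19.0), (25.3, 460.0, 287.0, -19.0), (25.3, 459.0, 287.0, -19.0)]
[459.49745368 288.00214073]
```

arm_command(
  steps=[0.02, 0, -0.1, 0, 30, 0, 0, -0.1, 0, 30, 0, 0, 0, 0, 30],
)

```text
time_s: 39.17
eef_pos: [458.2, 288.0, 65.7]
ee_rot: [-0.0, 0.805, 0.593, -0.001]
force: [-0.3, 0.2, -1.5]
grip_width: 0.46
```

arm_command(
  steps=[0, 0, -0.06, 0, 30, 0, 0, 0, 0, 30],
)

```text
time_s: 39.42
eef_pos: [458.4, 288.0, 63.1]
ee_rot: [-0.0, 0.805, 0.593, -0.0]
force: [0.9, 0.1, -1.7]
grip_width: 0.457
```

arm_command(
  steps=[0, 0, -0.04, 0, 30, 0, 0, 0, 0, 30],
)

```text
time_s: 39.67
eef_pos: [458.5, 288.1, 61.2]
ee_rot: [-0.0, 0.805, 0.593, -0.0]
force: [0.1, 0.4, -1.5]
grip_width: 0.45
```

arm_command(
  steps=[0, 0, -0.04, 0, 30, 0, 0, 0, 0, 30],
)

```text
time_s: 39.92
eef_pos: [458.5, 288.0, 59.1]
ee_rot: [-0.0, 0.805, 0.593, -0.0]
force: [-0.3, 0.3, -0.6]
grip_width: 0.453
```

arm_command(
  steps=[0, 0, -0.04, 0, 30, 0, 0, 0, 0, 30],
)

```text
time_s: 40.17
eef_pos: [458.4, 288.0, 57.1]
ee_rot: [-0.0, 0.805, 0.593, -0.0]
force: [0.2, -0.6, -1.7]
grip_width: 0.454
```

arm_command(
  steps=[0, 0, -0.04, 0, 30, 0, 0, 0, 0, 30],
)

```text
time_s: 40.42
eef_pos: [458.4, 288.0, 55.1]
ee_rot: [-0.0, 0.805, 0.593, -0.0]
force: [0.1, -0.3, -1.1]
grip_width: 0.454
```

arm_command(
  steps=[0, 0, -0.03, 0, 30, 0, 0, 0, 0, 30],
)

```text
time_s: 40.67
eef_pos: [458.5, 288.1, 53.7]
ee_rot: [-0.0, 0.805, 0.593, -0.0]
force: [0.5, 1.0, -1.6]
grip_width: 0.458
```

arm_command(
  steps=[0, 0, -0.03, 0, 30, 0, 0, 0, 0, 30],
)

```text
time_s: 40.92
eef_pos: [458.7, 288.1, 52.8]
ee_rot: [0.0, 0.805, 0.593, 0.0]
force: [-2.7, -1.0, 4.4]
grip_width: 0.461
```

arm_command(
  steps=[0, 0, -0.02, 0, 30, 0, 0, 0, 0, 30],
)

```text
time_s: 41.18
eef_pos: [458.7, 288.2, 52.7]
ee_rot: [0.0, 0.805, 0.593, 0.0]
force: [-5.6, -2.7, 14.7]
grip_width: 0.458
```

Contact at TCP z 52.8, exactly the height expected for a seated jar. Releasing the press, opening, and retreating upward.

arm_command(
  steps=[0, 0, 0.03, 0, 30, 0, 0, 0, 0, 52, 0, 0, 0, 0, 60, 0, 0, 0, 0, 72, 0, 0, 0, 0, 84],
)

```text
time_s: 41.8
eef_pos: [458.6, 288.0, 52.7]
ee_rot: [-0.0, 0.805, 0.593, -0.0]
force: [0.2, -0.7, -0.9]
grip_width: 0.84
```

arm_command(
  steps=[0, 0, 0, 0, 84, 0, 0, 0.1, 0, 84, 0, 0, 0.3, 0, 84, 0, 0, 0.8, 0, 84, 0, 0, 0.8, 0, 84],
)

```text
time_s: 42.42
eef_pos: [458.5, 288.1, 155.0]
ee_rot: [0.0, 0.805, 0.593, 0.0]
force: [0.4, 0.8, -0.5]
grip_width: 0.839
```

arm_command(
  steps=[-0.4, 0, 0.5, 0, 84, -0.9, 0, 0, 0, 84, -0.9, 0, 0, 0, 84, 0, 0, 0, 0, 84, 0, 0, 0, 0, 84],
)

```text
time_s: 43.05
eef_pos: [349.3, 288.2, 178.7]
ee_rot: [0.0, 0.805, 0.593, 0.001]
force: [-0.0, 0.1, -0.0]
grip_width: 0.841
```

```bash
python3 - <<'E'
from h import *
q=capture('side');p=capture('top');s=sense();print(s['time_s'],np.round(s['eef_pos'],1),np.round(s['force'],1))
for c,n in((q,'side'),(p,'top')):
    for t in('jar','vial1'):print(n,t,[(np.round(x['point']).tolist(),round(x['score'],2)) for x in search_frame(c,t)[:5]])
    for x in trace(c,'jar')[:2]:
        A=np.argwhere(x['mask']);print('mask',round(x['score'],2),len(A),A.min(0)[::-1],A.max(0)[::-1])
    C=[458.7,288.2];R=proj(c,[[C[0]+20*np.cos(t),C[1]+20*np.sin(t),z] for z in(36,96) for t in np.linspace(0,6.28,40)]);print('pred',R.min(0),R.max(0))
mont([(q['frame'],330,395,285,360),(q['frame'],290,380,195,270)],'pics/fin.png',4.8)
E
```

```text
43.15 [349.5 288.1 178.1] [-0.2 -0.8  0.1]
side jar [([459.0, 304.0, 86.0], 0.83), ([682.0, -359.0, 6.0], 0.26)]
side vial1 [([525.0, 22.0, 72.0], 0.71), ([582.0, 531.0, 151.0], 0.67), ([498.0, 38.0, 59.0], 0.6), ([552.0, 19.0, 76.0], 0.57)]
pred [352.39689077 310.73626268] [372.98623555 343.2156753 ]
top jar [([456.0, 283.0, 99.0], 0.71), ([662.0, 386.0, 27.0], 0.7)]
top vial1 [([551.0, 16.0, 74.0], 0.59), ([483.0, 12.0, 60.0], 0.54), ([530.0, 6.0, 72.0], 0.46)]
mask 0.89 316 [188 290] [210 307]
pred [187.37557857 289.57974992] [211.09633193 307.42640681]
(360, 752, 3)
```

View pics/fin.png

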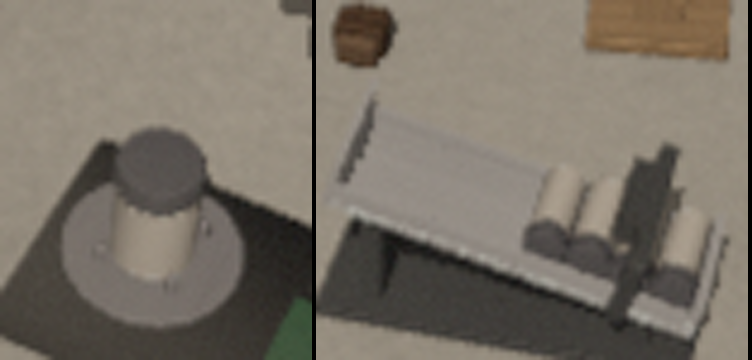

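The final crop shows the jar upright, cap up, with its cap at (160,165) and foot at (155,270) between the pegs. The vials sit in a row at the low end of the chute. Handing in.

```bash
python3 -c "
from rig import *
print(finish_job())"
```

```text
the job is handed in; nothing more can be done
None
```

The jar is standing upright, cap up, between the four pegs on the balance pan, with the gripper clear of it. I handed the job in at about 43 s, against the 69 s limit.

**What I did**
- I gripped the jar by its flat ends, pushed it uphill and lifted it out. The vials rolled down, and I laid the jar in the cradle and let go.
- I then took it across its diameter. The move command could not tilt the tool, so I swung the jar upright inside a light grip, first against the chute's uphill stop and then by rolling it on its foot rim on clear table.
- I let go of it while it stood on the table and regripped it centred. Then I lowered it between the pegs and released it.

**Last checks**
- **Seating:** the jar touched down at a tool height of 52.8 mm, matching the expected seated height. No force came from the pegs on the way down. The top-view outline matched the predicted seated position to within a pixel.
- **Vials:** the last picture shows three vials at the low end of the chute in line with a closed row. The remaining one is hidden by the gate, so I inferred it rather than saw it.
- **Forces:** the highest force I read was about 35 N, while setting the jar into the cradle.

**Disagreements**
- The tilt readings differed mid-way (about 40° and about 25° from upright). The second one, taken between the fingers, was right.
- The two cameras put the pan centre 2–3 mm apart. I used the side camera because it agreed with the arm's own position.
- I did not check the bystander objects one by one at the end, but no move went near them.
- I viewed 13 pictures, one more than the allowance of 10 plus one or two.

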